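Gauge the bearing unit and snap the grease coupler onto its nipple

TASK

Get the grey bearing unit ready for greasing: stand the blue-handled gap gauge in the slot in its top, fully down to its shoulder, and let go of it. Then take the black grease coupler from its stand, press it squarely onto the leaning brass nipple until it snaps fully home, and finish while still holding it pressed there against its spring, with the gauge still in place. Do not disturb the timer, bottle cap, marker and jar lying around.

Things in the scene. Friction and masses are not known exactly. Their poses are not given: they have to be found in the camera images.
- bearing: Grey bearing unit, fixed. Foot 94 x 150 x 14 mm (x, y, z); housing 66 mm wide (y) with a flat top 72 mm above the bench (x -7 to +51 mm) and a sloped front that carries the nipple; steel shaft stubs at both sides, to 54 mm from the middle, 36 mm up. Origin: on the bench under its middle; x points from the nipple towards the slot, z up.
- slot (a point): Centre of the mouth of the gauge slot in the housing's flat top, 72 mm above the bench. The slot is 27 mm long along the unit's x, 8 mm wide along its y, 42 mm deep, straight down; mouth chamfered 2 mm. Its axes are those of the bearing unit.
- nipple: Brass button-head grease nipple, fixed on the unit's sloped front, leaning 30 degrees from vertical towards the unit's -x (roughly to the robot). Origin: centre of the flat round steel seat (31 mm diameter) at its root; z is the nipple's axis, pointing out and up; y is the unit's y. Neck 9 mm, head 14 mm diameter, rounded tip 26 mm above the seat.
- gauge_stand: Low grey stand, 76 x 76 mm, 44 mm high, fixed, with a slot 28 mm (x) by 9 mm (y) in which the gauge stands. Which of the two stands is left or right changes. Origin: centre of its underside.
- gauge: Gap gauge, about 100 g, upright in its stand. Origin: foot of the blade, z up. Steel blade 24 mm (x) by 5 mm (y), z 0 to 32 mm, lowest 5 mm narrowed to 19 x 2.5 mm. Blue handle 32 mm (x) by 14 mm (y), z 32 to 84 mm; its underside is the shoulder, at first on the stand's top. Pinch it across y. Fully in, its origin is 32 mm below slot; either way round fits.
- coupler_stand: Low grey stand like the other, 76 x 76 mm, 44 mm high, fixed, with a square hole of 33 mm; the coupler's nose hangs in it, its square grip resting on the stand's top. Origin: centre of its underside.
- coupler: Grease coupler, about 180 g, upright in its stand, nose down. Origin: centre of the open mouth, z up along its axis. Steel nose 31 mm diameter, z 0 to 35 mm, bore about 17 mm; black square grip 28 x 28 mm (faces along x, y), z 35 to 81 mm; brass end to 89 mm, red pin on top. Fully home its rim rests on the nipple's seat: origins together, z axes parallel, any turn.
- piston (a joint): Spring piston in the coupler's bore: 0 when free (face 16 mm inside the mouth), about 0.010 m when fully home on the nipple. It stays put up to about 12 N, then snaps in, its push falling to 5 N fully home; let go, it throws the coupler off. The red pin on the coupler's end rises 7 mm with it.
- bench_timer: Bystander: small white bench timer with red buttons, lying flat, 62 x 62 x 19 mm.
- cap: Bystander: navy blue screw cap lying open side up, 54 mm diameter, 24 mm high.
- marker: Bystander: marker pen, 142 mm long, lying.
- jar: Bystander: white jar with green cap, 60 mm diameter, 118 mm high.

How it is judged:
By the outcome, as a careful person would: the job done as asked, in the order asked, and still so for the second after the job is handed in, while the arm keeps its last pose, push and grip.
It also fails if it takes over 61 s, if anything falls off the work surface, if the arm or the gripper's body presses on something with over 40 N, if the wrist force passes 120 N, or if a joint passes its speed limit or range.

ROBOT

A 6-joint arm with a two-finger parallel gripper is mounted at the origin on a cart in front of the work surface, level with it; the furniture and walls round the work are solid. World frame = base frame: x ahead of the robot, y to its left, z up, the work surface at z = 0. Lengths are in m, angles in rad, forces in N, time in s.
With the tool pointing down it reaches from about 0.25 to 0.775 m from the base axis. Payload 4 kg.
Tool frame: the origin (TCP) lies midway between the tips of the shut fingers; the grasp point (between the pads) lies 19 mm behind it; y points along the fingers, x is the direction in which the jaws open and shut, and the axes are right-handed (so a half turn about y gives the same grasp; the last joint's range is limited). The gripper opens to 94 mm and grips with 3 to 60 N. Pads are 16 mm wide; open, the fingers measure 119 mm over their backs; the gripper's body (75 mm by 177 mm) begins 78 mm behind the grasp point.
Start: joints at [1.178, 0.087, 1.371, -0, 1.684, -0.103], TCP at [0.157, 0.527, 0.206] pointing down, gripper open.
Joint ranges: [-3.1, 3.1], [-0.76, 2.03], [0.27, 2.55], [-1.08, 4.22], [0.17, 2.65], [-2.57, 2.57]. Speed limits (rad/s): [2.79, 2.79, 3.14, 3.14, 3.14, 3.14].

INTERFACE

Orientations are given as [roll, pitch, yaw] about the fixed x, y, z axes, in that order (R = Rz(yaw) Ry(pitch) Rx(roll)).
In Python, from bench import robot gives the robot as it stands.
- The arm moves only by the shell command python3 -m creep 'ROWS'. ROWS is JSON, a list of rows, each a list of 7 numbers: the shift along the tool's x, y, z in mm, then the turn, a rotation vector about the tool's x, y, z in degrees, then the closure in counts, from 0 (fully open) to 255 (shut). A call has 1 to 5 rows; each row is the pose to reach, as a shift and turn from the pose commanded when the call began, along the tool's axes at that moment; what a row does not reach only later rows make up. A row lasts 1/8 s, in which the tool goes at most 62.5 mm and 10.7 degrees, less where a joint would pass 70% of its speed; a pose out of reach is approached as far as the arm can. A call with a gripper value outside its range is refused whole. The fingers move at their own pace and stop on an object; the grip force is fixed at half the most. Time passes only in rows, so rows that repeat a pose let the fingers close. It gives the time, the measured TCP pose, the force and the opening at its end, in the units of the state.
- robot.get_obs(): the state, without advancing time (a new reading comes with each control period).
- robot.snapshot(name): name is "side" or "top"; returns a dict with "color" (480x640x3 uint8, blue, green, red), "fx", "fy", "cx", "cy" (pixels), "k1" (the pictures are not rectified: a ray, as slopes to the right and down, at radius r is drawn at 1 + k1 r^2 times it, then the intrinsics apply), "world_from_camera" (4x4, takes a point from camera to world coordinates). Camera axes: x right, y down, z forward; pixel columns grow to the right and rows downward; lengths in m; the calibration is good to about 2 mm. A picture is of the moment at which its call begins. There is no depth.
- robot.close_job(): hands the job in, once; it reports no verdict.
Trained networks look in the newest picture that a camera, given by its name, has taken for a name from the list of things; names that differ only in an ending like _2 or _b are one class to them, and where a whole thing is asked for, a point or a joint stands for the part that bears it (a point fixed in the world has none). Each returns a list of dicts, best first, with "p" (0 to 1); they miss things now and then, are a little off and sometimes report something else, mostly with a low value. They report only what shows in the picture. A call takes as long as a camera call.
- robot.spot_in(name, camera): "point" ([x, y, z] in m, in world coordinates, good to about 4 mm: the middle of the surface that is visible of it).
- robot.landmark_of(name, camera): "point" ([x, y, z] in m, in world coordinates, good to about 4 mm: a listed point, or the origin of a listed thing).
The state is a dict: "time": time; "joint_positions": joint angles; "qvel": joint speeds; "joint_torque": joint torques, N m; "tool_pos": TCP position; "ee_rot": TCP orientation; "wrist_force": force on the tool from outside, world axes, zero at the start; "wrist_torque": the same for the moment, N m; "width": finger opening in m.
Only numpy, scipy, OpenCV 4.12 (cv2) and the standard library are available. Lean on these libraries where they do the work, as an engineer would, in place of code of your own. Each camera call takes 0.05 s, during which the arm holds its last target.

## Working session

There is one attempt and no reset: what is moved stays moved. The work goes in short steps, Python scripts to look and compute and a shell command to move; the robot and the scene stay as the last step left them, time stands still between calls to the robot, and variables do not carry over. Pictures are saved under pics/ and viewed, and the job is handed in when it is done.

```bash
mkdir -p pics; ls; python3 - <<'E'
from bench import robot
import cv2
o=robot.get_obs()
for k in o: print(k,o[k])
for c in ("side","top"):
    s=robot.snapshot(c); cv2.imwrite(f"pics/{c}0.png",s["color"])
    print(c,{k:s[k] for k in s if k!="color"})
    for n in ["bearing","nipple","gauge_stand","gauge","coupler_stand","coupler","slot","bench_timer","cap","marker","jar"]:
        r=robot.landmark_of(n,c)
        print(n,[( [round(v,4) for v in d["point"]],round(d["p"],2)) for d in r[:2]])
E
```

```text
pics
time 0.0
joint_positions [ 1.17790938e+00  8.79562698e-02  1.37222680e+00  1.12649080e-06
  1.68358532e+00 -1.03090648e-01]
qvel [-1.54306141e-03 -5.29994435e-04  6.42057064e-04  3.81548055e-05
 -2.00646077e-03 -2.10069240e-04]
joint_torque [-2.47733391e-03 -3.40198731e+01 -3.02419209e+01  7.14308512e-02
  3.35376954e-02 -2.06872000e-04]
tool_pos [0.15695884 0.52656781 0.2043174 ]
ee_rot [-1.57057131  0.00216407  1.2810004 ]
wrist_force [0.45264771 0.12825002 0.07684   ]
wrist_torque [0.01407685 0.00523658 0.03558525]
width 0.09397472686647323
side {'fx': 600.189800581134, 'fy': 600.189800581134, 'cx': 319.02235774749255, 'cy': 249.67777285312314, 'k1': -0.014749464978388699, 'world_from_camera': array([[-0.99987337, -0.01200864, -0.01044203,  0.54821628],
       [ 0.00381344,  0.45624291, -0.8898471 ,  1.31640056],
       [ 0.01544995, -0.88977424, -0.45613934,  0.76138074],
       [ 0.        ,  0.        ,  0.        ,  1.        ]])}
bearing [([0.5036, 0.0088, 0.002], 0.67)]
nipple [([0.477, 0.0112, 0.0574], 0.64)]
gauge_stand [([0.4327, -0.2386, 0.0], 0.89)]
gauge [([0.4326
[... 639 characters left out ...]
.99386264,  1.61405687],
       [ 0.        ,  0.        ,  0.        ,  1.        ]])}
bearing [([0.5097, 0.0117, -0.0009], 0.89), ([0.4562, 0.4024, -0.0012], 0.68)]
nipple [([0.4574, 0.3972, -0.0041], 0.58), ([0.4729, 0.0087, 0.0584], 0.41)]
gauge_stand [([0.4332, -0.2348, 0.0021], 0.71)]
gauge [([0.4263, -0.238, 0.0085], 0.45)]
coupler_stand [([0.4175, 0.2418, 0.0008], 0.97), ([0.4725, 0.0072, 0.0553], 0.72)]
coupler [([0.4142, 0.2471, 0.0096], 0.44)]
slot [([0.62, 0.2318, 0.0025], 0.16)]
bench_timer [([0.6057, -0.2418, 0.0037], 0.67)]
cap [([0.476, -0.4049, 0.0007], 0.67), ([0.4274, -0.2397, 0.0092], 0.6)]
marker [([0.4597, 0.3998, -0.0022], 0.77)]
jar [([0.6204, 0.2337, -0.0006], 0.81)]
```

View pics/side0.png

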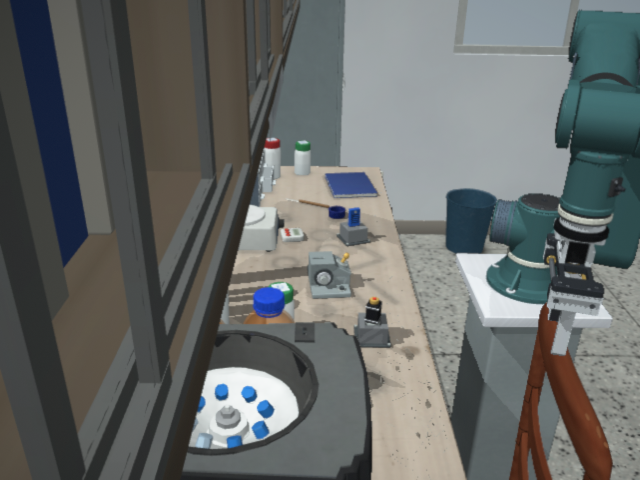

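View pics/top0.png

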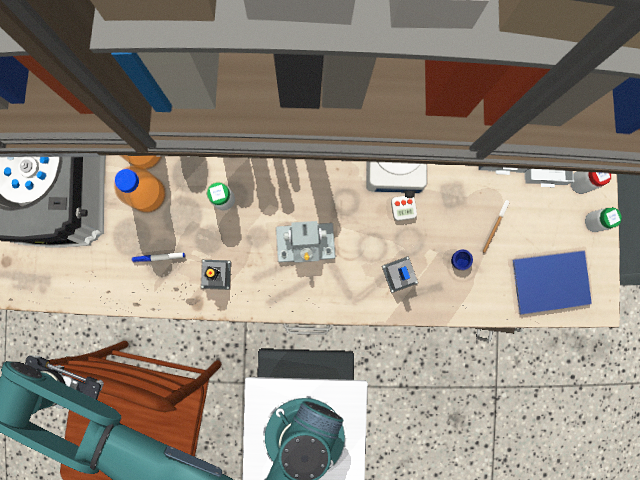

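```bash
cat > h.py <<'E'
import numpy as np, cv2
from scipy.spatial.transform import Rotation as Rn
def K(s): return np.array([[s["fx"],0,s["cx"]],[0,s["fy"],s["cy"]],[0,0,1.]])
def D(s): return np.array([s["k1"],0,0,0.])
def proj(s,P):
    T=np.linalg.inv(s["world_from_camera"]); 
    r,_=cv2.Rodrigues(T[:3,:3]); return cv2.projectPoints(np.asarray(P,float).reshape(-1,3),r,T[:3,3],K(s),D(s))[0].reshape(-1,2)
def unproj(s,uv,z):
    n=cv2.undistortPoints(np.asarray(uv,float).reshape(-1,1,2),K(s),D(s)).reshape(-1,2)
    W=s["world_from_camera"]; d=np.c_[n,np.ones(len(n))]@W[:3,:3].T; o=W[:3,3]
    return o+d*((np.asarray(z)-o[2])/d[:,2])[:,None]
def crop(s,name,c,w,k):
    u,v=c; x0,y0=int(u-w/2),int(v-w/2); im=s["color"][y0:y0+w,x0:x0+w]
    im=cv2.resize(im,None,fx=k,fy=k,interpolation=cv2.INTER_CUBIC); return im
E
python3 - <<'E'
import cv2,numpy as np
for c,pts in (("top",[(213,274),(306,243),(402,273)]),("side",[(373,322),(330,272),(354,225)])):
    im=cv2.imread(f"pics/{c}0.png")
    w=[50,70,50]
    t=[cv2.resize(im[v-32:v+32,u-32:u+32],(384,384) ,interpolation=cv2.INTER_CUBIC) for (u,v) in pts]
    a=np.hstack(t[:2]); cv2.imwrite(f"pics/{c}0_a.png",a)
    cv2.imwrite(f"pics/{c}0_b.png",np.hstack([t[2],t[1]]))
E
```

```text
(no output)
```

View pics/top0_a.png

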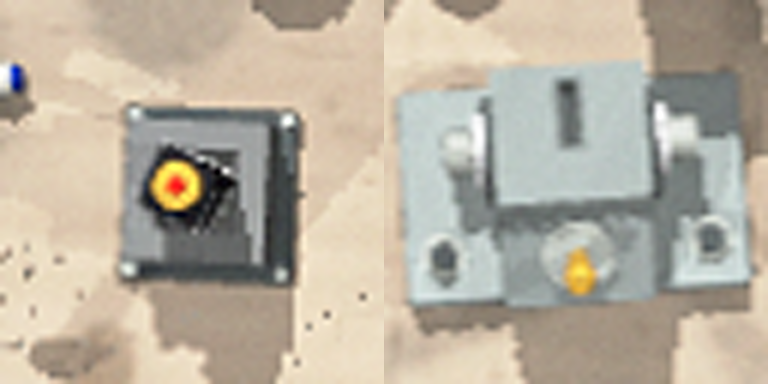

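View pics/top0_b.png

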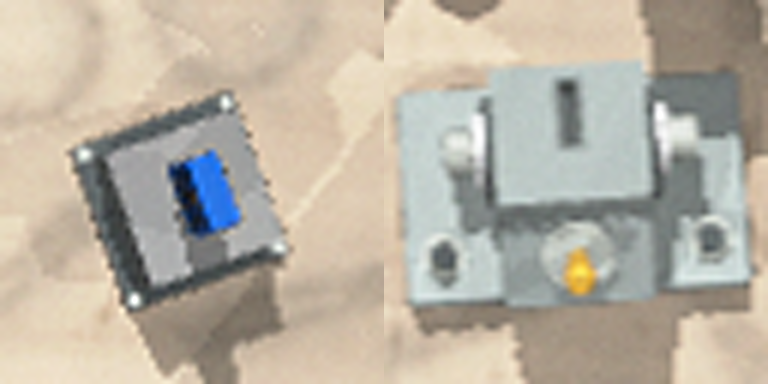

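View pics/side0_a.png

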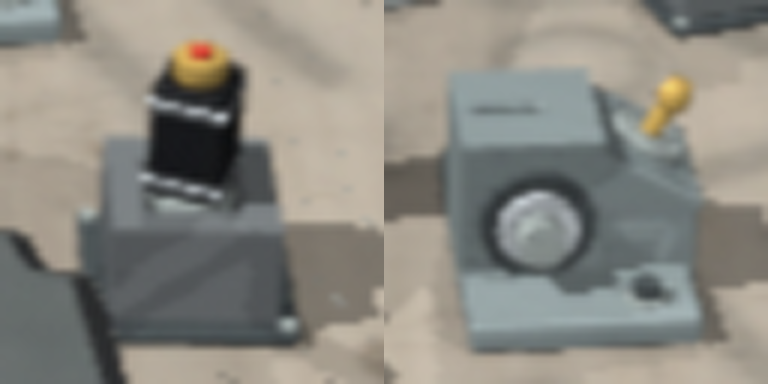

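View pics/side0_b.png

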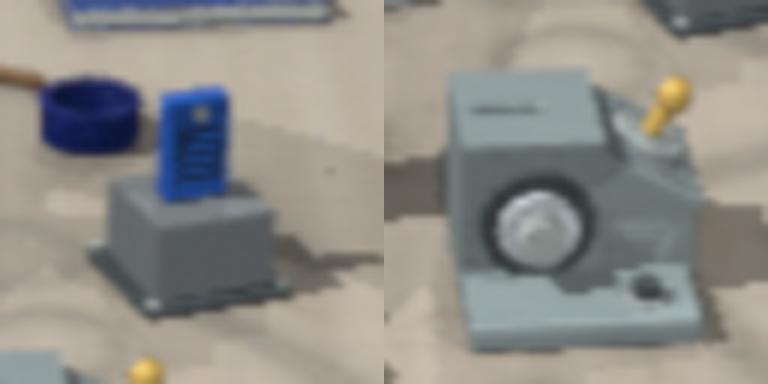

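```bash
cat > fit.py <<'E'
from h import *
from scipy.optimize import least_squares
from bench import robot
def fp(o,p): return np.array([(p[0]+.5)/6-.5+o[0],(p[1]+.5)/6-.5+o[1]])
top=robot.snapshot("top"); side=robot.snapshot("side")
def fit(name,obs,extra=0,x0=(0.5,0,0)):
    # obs: (cam, px, fn(e)->local pt)
    def res(q,raw=False):
        c,s=np.cos(q[2]),np.sin(q[2]); r=[]
        for cam,px,f in obs:
            l=np.array(f(q[3:3+extra]) if callable(f) else f,float)
            P=[q[0]+c*l[0]-s*l[1],q[1]+s*l[0]+c*l[1],l[2]]
            off=q[-4:-2] if cam is top else q[-2:]
            r.append(proj(cam,P)[0]+off-px)
        r=np.array(r)
        return r if raw else np.r_[(r/0.5).ravel(),q[-4:]/1.]
    s=least_squares(res,np.r_[x0,np.zeros(extra),np.zeros(4)],loss='soft_l1')
    sd=np.sqrt(np.diag(np.linalg.inv(s.jac.T@s.jac)))
    print(name,np.round(s.x,4),"yaw",round(np.degrees(s.x[2]),2)," sd",np.round(sd[:3+extra],4)); print(np.round(res(s.x,True),2).tolist())
    return s.x
o=(274,211);T=lambda u,v,l:(top,fp(o,(u,v)),l)
o2=(298,240);S=lambda u,v,l:(side,fp(o2,(u,v)),l)
h=.072
b=[T(106,68,(.051,.033,h)),T(256,62,(.051,-.033,h)),T(271,200,(-.007,-.033,h)),T(111,208,(-.007,.033,h)),
T(14,93,(.047,.075,.014)),T(25,303,(-.047,.075,.014)),T(365,283,(-.047,-.075,.014)),
T(185,112,lambda e:(e[0],0,h)),T(194,256,lambda e:(e[1],0,e[2])),
S(68,147,(.051,.033,h)),S(219,148,(-.007,.033,h)),S(66,70,(.051,-.033,h)),S(206,72,(-.007,-.033,h)),
S(78,320,(.047,.075,.014)),S(315,322,(-.047,.075,.014)),S(121,109,lambda e:(e[0],0,h)),
S(291,92,lambda e:(e[1]-.5*.020,0,e[2]+.866*.020)),S(262,133,lambda e:(e[1],0,e[2]))]
fit("bearing",b,3,(.5,.01,0))
# gauge stand + gauge
o=(402-32,273-32);o2=(354-32,225-32)
q=.038
g=[T(84,155,(.038,.038,.006)),T(228,103,(.038,-.038,.006)),T(280,247,(-.038,-.038,.006)),T(135,300,(-.038,.038,.006))]
g2=[T(170,165,(.016,.007,.096)),T(209,150,(.016,-.007,.096)),T(240,222,(-.016,-.007,.096)),T(200,236,(-.016,.007,.096)),
S(162,93,(.016,.007,.096)),S(221,97,(-.016,.007,.096)),S(161,197,(.016,.007,.044)),S(216,200,(-.016,.007,.044)),S(228,90,(-.016,-.007,.096))]
fit("gauge",g2,0,(.43,-.235,.3))
o=(213-32,274-32);o2=(373-32,322-32)
c=.014
print("coupler axis:")
cc=[T(177,186,(0,0,.044+.054)),S(202,68,(0,0,.044+.051)),
T(167,146,(c,c,.09)),T(235,180,(c,-c,.09)),T(200,233,(-c,-c,.09)),T(141,200,(-c,c,.09))]
fit("coupler",cc,0,(.417,.246,-.4))
E
python3 fit.py
```

```text
bearing [ 0.506   0.0115  0.0543  0.0297 -0.0297  0.0603  0.0687  0.2597 -0.2093
  0.2201] yaw 3.11  sd [0.0019 0.0023 0.0093 0.0011 0.001  0.0014]
[[0.33, -0.57], [1.5, -0.17], [-0.41, -0.28], [-0.02, -1.0], [0.1, -0.01], [-1.06, 0.9], [-0.05, 2.87], [0.45, 0.19], [-0.51, 0.07], [0.56, 0.06], [-0.57, -0.45], [-0.27, 0.31], [-0.5, -0.32], [1.15, 0.94], [0.81, -0.06], [-0.19, -0.14], [-0.32, 0.28], [0.23, -0.3]]
gauge [ 0.4339 -0.2358  0.3536 -0.2392  0.7686 -0.9512 -0.4052] yaw 20.26  sd [0.0029 0.0026 0.0488]
[[1.05, -0.57], [-0.18, 0.12], [-1.13, 0.33], [0.26, -0.18], [0.14, 1.99], [0.79, -0.11], [-0.41, 1.55], [0.77, -0.46], [-2.39, -0.8]]
coupler axis:
coupler [ 0.4175  0.2428 -0.4511  0.5402  0.1599 -0.1222  1.2068] yaw -25.85  sd [0.0018 0.003  0.0562]
[[0.78, 0.27], [0.03, -0.21], [0.67, -0.53], [-0.82, -0.94], [-0.29, 0.22], [-0.3, 0.44]]
```

```bash
cat > go.py <<'E'
import sys
from h import *
from bench import robot
def to(p,yaw,tilt=0):
    "target TCP p (m); yaw deg of tool x; tool pointing down, then tilted about tool x by tilt deg"
    o=robot.get_obs()
    R0=Rn.from_euler('xyz',o["ee_rot"]); Rt=Rn.from_euler('xyz',[-90,0,yaw],degrees=True)*Rn.from_euler('x',tilt,degrees=True)
    d=R0.inv().apply(np.array(p)-o["tool_pos"])*1000
    rv=np.degrees((R0.inv()*Rt).as_rotvec())
    print("t",round(o["time"],2),"pos",np.round(o["tool_pos"],4),"rpy",np.round(np.degrees(o["ee_rot"]),2),"w",round(o["width"],4),"F",np.round(o["wrist_force"],1),"q",np.round(o["joint_positions"],2))
    print("SHIFT",np.round(d,1),"ROT",np.round(rv,1))
if __name__=="__main__":
    a=[float(v) for v in sys.argv[1:]]; to(a[:3],*a[3:])
E
python3 go.py .434 -.236 .16 -69.5
python3 -m creep '[[-45,8,-34,0,10,0,0],[-90,16,-68,0,20,0,0],[-135,24,-102,0,30,0,0],[-180,32,-136,0,40,0,0],[-225,40,-167,0,50,0,0]]'
python3 go.py .434 -.236 .16 -69.5
```

```text
t 1.3 pos [0.1572 0.5271 0.2055] rpy [-90.   -0.   73.4] w 0.0936 F [-0.7 -0.4  0.3] q [ 1.18  0.09  1.37  0.    1.68 -0.1 ]
SHIFT [-652.2   45.4 -483.3] ROT [ -0.  142.9   0. ]
time: 1.92
tool_pos: [0.2533, 0.2621, 0.1654]
ee_rot: [-1.571, -0.001, 0.403]
wrist_force: [1.2, -0.1, 0.2]
width: 0.0943
t 1.93 pos [0.2533 0.2621 0.1654] rpy [-9.000e+01 -7.000e-02  2.309e+01] w 0.0943 F [ 1.2 -0.1  0.2] q [ 0.65 -0.33  1.82 -0.    1.65  0.24]
SHIFT [ -29.2    5.4 -529.1] ROT [-0.1 92.6  0.1]
```

```bash

python3 -m creep '[[-3,0,-55,0,10,0,0],[-6,0,-110,0,20,0,0],[-9,0,-165,0,30,0,0],[-12,0,-220,0,40,0,0],[-15,0,-275,0,50,0,0]]'
python3 go.py .434 -.236 .16 -69.5
```

```text
time: 2.55
tool_pos: [0.3488, 0.0036, 0.1659]
ee_rot: [-1.57, -0.002, -0.47]
wrist_force: [0.4, 0.4, 0.7]
width: 0.0941
t 2.55 pos [0.3488 0.0036 0.1659] rpy [-89.94  -0.1  -26.95] w 0.0941 F [0.4 0.4 0.7] q [-0.15 -0.37  1.85  0.    1.66  0.32]
SHIFT [ 184.6    6.1 -175. ] ROT [-0.1 42.5  0.1]
```

```bash

python3 -m creep '[[40,1,-37,0,9,0,0],[80,2,-74,0,18,0,0],[120,3,-110,0,28,0,0],[160,4,-146,0,37,0,0],[184,6,-175,0,42.5,0,0]]'
python3 -m creep '[[0,0,0,0,0,0,0]]'
python3 go.py .434 -.236 .16 -69.5
cat > look.py <<'E'
import sys
from h import *
from bench import robot
# look.py tag cam u v w
tag,cam,u,v,w=sys.argv[1],sys.argv[2],*map(int,sys.argv[3:6])
s=robot.snapshot(cam); k=576//w
im=s["color"][v-w//2:v+w//2,u-w//2:u+w//2]
cv2.imwrite(f"pics/{tag}.png",cv2.resize(im,None,fx=k,fy=k,interpolation=cv2.INTER_CUBIC)); print(k,"x, origin",u-w//2,v-w//2)
E
python3 look.py g1 side 354 215 96; python3 look.py g1t top 402 265 96
```

```text
time: 3.18
tool_pos: [0.435, -0.2357, 0.1593]
ee_rot: [-1.571, -0.0, -1.211]
wrist_force: [-0.9, 1.0, 0.8]
width: 0.0941
time: 3.3
tool_pos: [0.4344, -0.2354, 0.1587]
ee_rot: [-1.572, 0.001, -1.209]
wrist_force: [-0.4, 0.9, -0.1]
width: 0.0939
t 3.3 pos [ 0.4344 -0.2354  0.1587] rpy [-9.005e+01  6.000e-02 -6.928e+01] w 0.0939 F [-0.4  0.9 -0.1] q [-0.61 -0.02  1.58 -0.    1.59  0.6 ]
SHIFT [ 0.4 -1.3 -0.6] ROT [ 0.1  0.2 -0.1]
6 x, origin 306 167
6 x, origin 354 217
```

View pics/g1.png

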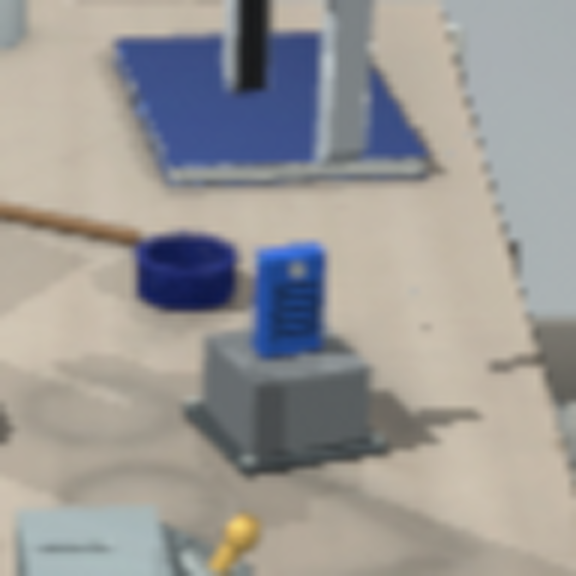

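View pics/g1t.png

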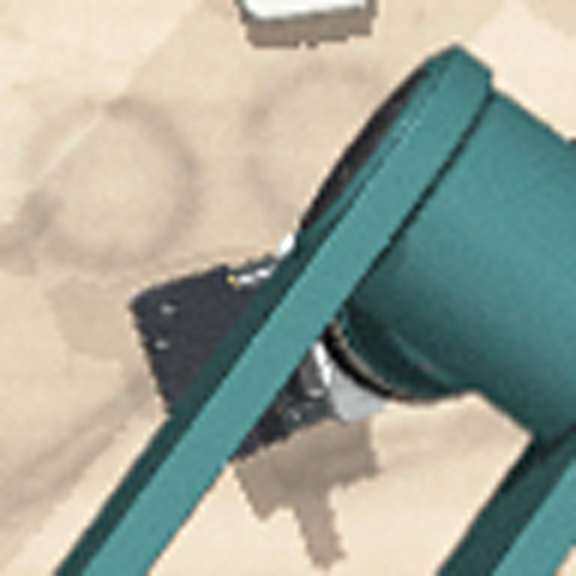

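```bash

python3 -m creep '[[0,40,0,0,0,0,0],[0,80,0,0,0,0,0],[0,100,0,0,0,0,0],[0,106,0,0,0,0,0],[0,106,0,0,0,0,0]]'
python3 look.py g2 side 354 215 96; python3 go.py .434 -.236 .053 -69.5
```

```text
time: 4.03
tool_pos: [0.4348, -0.2328, 0.0541]
ee_rot: [-1.57, -0.001, -1.205]
wrist_force: [0.1, 0.2, 0.3]
width: 0.0939
6 x, origin 306 167
t 4.08 pos [ 0.4352 -0.2333  0.0547] rpy [-89.92  -0.1  -69.04] w 0.0939 F [ 0.4 -0.8 -0.1] q [-0.61  0.04  1.72  0.    1.37  0.6 ]
SHIFT [ 2.1  1.7 -2.1] ROT [-0.1  0.5  0.1]
```

View pics/g2.png

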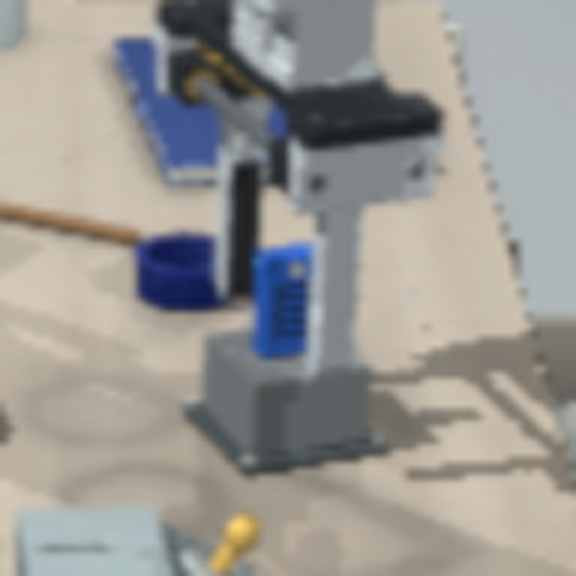

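```bash

python3 -m creep '[[1,1,-1,0,0,0,200],[1,1,-1,0,0,0,255],[1,1,-1,0,0,0,255],[1,1,-1,0,0,0,255],[1,1,-1,0,0,0,255]]'
python3 -m creep '[[0,0,0,0,0,0,255]]'
python3 look.py g3 side 354 215 96; python3 go.py .434 -.236 .053 -69.5
```

```text
time: 4.7
tool_pos: [0.4339, -0.2348, 0.0524]
ee_rot: [-1.571, 0.0, -1.206]
wrist_force: [-1.2, 0.9, 0.7]
width: 0.0478
time: 4.82
tool_pos: [0.4339, -0.2347, 0.0524]
ee_rot: [-1.571, 0.0, -1.206]
wrist_force: [-0.2, 0.9, -0.9]
width: 0.0376
6 x, origin 306 167
t 4.88 pos [ 0.4339 -0.2348  0.0524] rpy [-9.00e+01  1.00e-02 -6.91e+01] w 0.0332 F [-1.4  1.4  0. ] q [-0.61  0.05  1.73  0.    1.37  0.6 ]
SHIFT [ 1.2 -0.6 -0.4] ROT [-0.   0.4 -0. ]
```

View pics/g3.png

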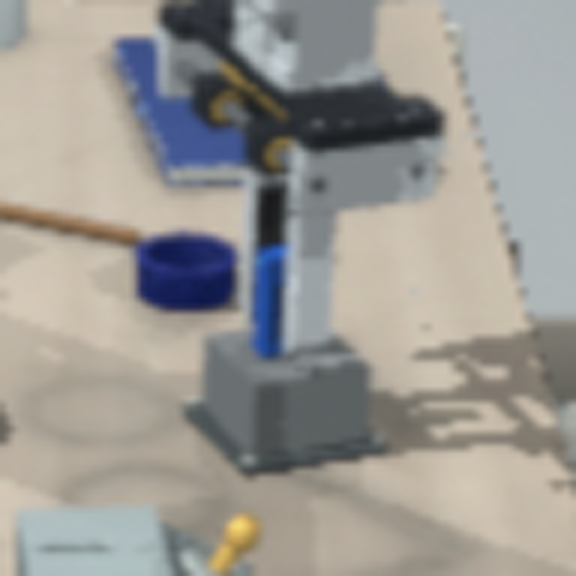

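```bash

python3 -m creep '[[0,0,0,0,0,0,255],[0,0,0,0,0,0,255]]'
python3 -m creep '[[0,0,0,0,0,0,255],[0,0,0,0,0,0,255]]'
python3 go.py .434 -.236 .053 -69.5
```

```text
time: 5.12
tool_pos: [0.434, -0.235, 0.0525]
ee_rot: [-1.571, -0.0, -1.206]
wrist_force: [0.7, -0.3, -0.6]
width: 0.0137
time: 5.38
tool_pos: [0.434, -0.2349, 0.0525]
ee_rot: [-1.571, -0.0, -1.206]
wrist_force: [0.6, -0.9, 0.7]
width: 0.0139
t 5.38 pos [ 0.434  -0.2349  0.0525] rpy [-8.999e+01 -1.000e-02 -6.910e+01] w 0.0139 F [ 0.6 -0.9  0.7] q [-0.61  0.05  1.73 -0.    1.37  0.6 ]
SHIFT [ 1.1 -0.5 -0.4] ROT [-0.   0.4  0. ]
```

```bash

python3 -m creep '[[0,-40,0,0,0,0,255],[0,-90,0,0,0,0,255],[0,-110,0,0,0,0,255]]'
python3 go.py .5357 .0131 .155 -87
```

```text
time: 5.75
tool_pos: [0.435, -0.2354, 0.1657]
ee_rot: [-1.568, -0.004, -1.206]
wrist_force: [0.5, 0.2, -1.5]
width: 0.0139
t 5.75 pos [ 0.435  -0.2354  0.1657] rpy [-89.83  -0.21 -69.11] w 0.0139 F [ 0.5  0.2 -1.5] q [-0.61 -0.03  1.57  0.    1.6   0.6 ]
SHIFT [-196.3   10.5  182.7] ROT [-0.2 17.9  0.2]
```

```bash

python3 -m creep '[[-39,2,36,0,4,0,255],[-78,4,72,0,8,0,255],[-117,6,108,0,12,0,255],[-156,8,146,0,16,0,255],[-196,10,183,0,18,0,255]]'
python3 -m creep '[[0,0,0,0,0,0,255],[0,0,0,0,0,0,255]]'
python3 go.py .5357 .0131 .155 -87;python3 look.py s1 side 330 255 96;python3 look.py s1t top 306 243 96
```

```text
time: 6.38
tool_pos: [0.5351, 0.0154, 0.152]
ee_rot: [-1.571, 0.0, -1.522]
wrist_force: [1.0, -1.0, -0.9]
width: 0.0137
time: 6.62
tool_pos: [0.5345, 0.0135, 0.152]
ee_rot: [-1.572, -0.0, -1.519]
wrist_force: [0.9, 0.1, -0.9]
width: 0.0139
t 6.62 pos [0.5345 0.0135 0.152 ] rpy [-9.008e+01 -2.000e-02 -8.706e+01] w 0.0139 F [ 0.9  0.1 -0.9] q [-0.08  0.07  1.49 -0.    1.58  1.44]
SHIFT [ 0.5 -3.   1.1] ROT [ 0.1 -0.1  0. ]
6 x, origin 282 207
6 x, origin 258 195
```

View pics/s1.png

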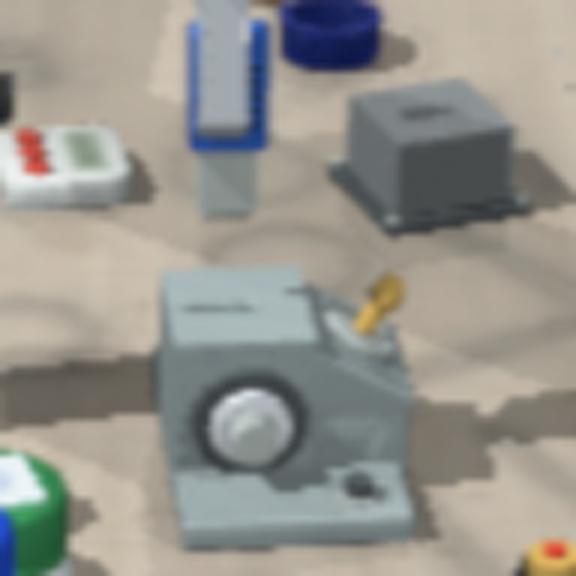

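View pics/s1t.png

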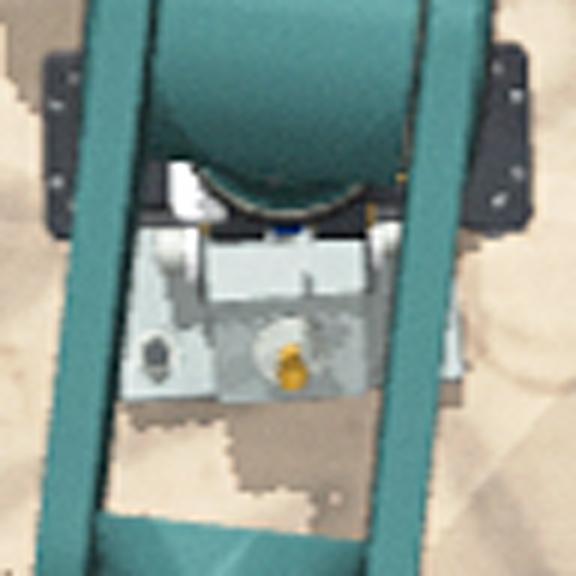

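```bash
python3 - <<'E'
from h import *
from bench import robot
s=robot.snapshot("side")
a=proj(s,[[.5345,.0135,.1115],[.5345,.0135,.1435],[.5357,.0131,.072],[.5357,.0131,.1115]])
print((a+.5-[282,207])*6-.5)
for n in ("slot","gauge"):
    print(n,[(np.round(d["point"],4),round(d["p"],2)) for d in robot.landmark_of(n,"side")])
E
```

```text
[[221.43207674 218.92522921]
 [222.63488849 147.38826563]
 [217.04689096 304.78459869]
 [218.46209168 218.4476696 ]]
slot [(array([0.5365, 0.0143, 0.0702]), 0.89)]
gauge []
```

```bash

python3 -m creep '[[0,15,2.3,0,0,0,255],[0,30,2.3,0,0,0,255],[0,34,2.3,0,0,0,255],[0,34,2.3,0,0,0,255]]'
python3 go.py .5368 .0135 .0805 -87;python3 look.py s2 side 330 255 96
```

```text
time: 7.38
tool_pos: [0.5368, 0.0138, 0.1175]
ee_rot: [-1.573, 0.0, -1.52]
wrist_force: [0.2, -0.4, -0.9]
width: 0.0136
t 7.38 pos [0.5368 0.0138 0.1175] rpy [-9.01e+01  2.00e-02 -8.71e+01] w 0.0136 F [ 0.2 -0.4 -0.9] q [-0.08  0.09  1.54  0.    1.51  1.44]
SHIFT [ 0.3 37.   0.1] ROT [ 0.1 -0.1 -0. ]
6 x, origin 282 207
```

View pics/s2.png

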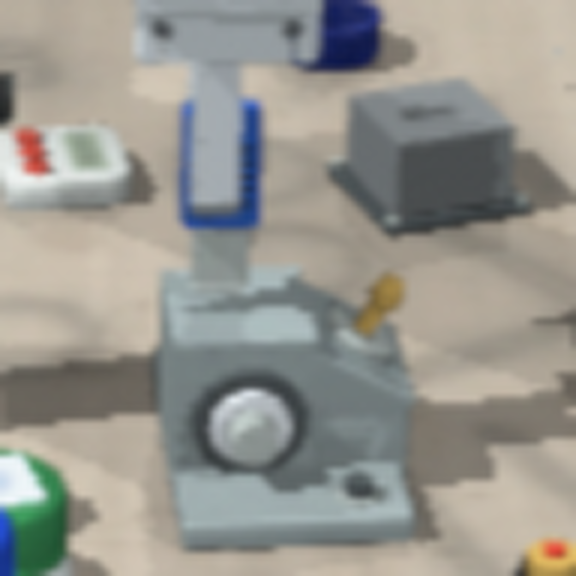

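```bash

python3 -m creep '[[0,3,0.3,0,0,0,255],[0,6,0.3,0,0,0,255],[0,9,0.3,0,0,0,255]]'
python3 -m creep '[[0,2,0,0,0,0,255],[0,4,0,0,0,0,255]]'
```

```text
time: 7.8
tool_pos: [0.5377, 0.0138, 0.1095]
ee_rot: [-1.57, 0.0, -1.52]
wrist_force: [0.4, -0.1, 0.4]
width: 0.0139
time: 8.05
tool_pos: [0.5382, 0.0143, 0.1065]
ee_rot: [-1.569, 0.001, -1.52]
wrist_force: [-0.5, 1.1, -0.6]
width: 0.0135
```

```bash

python3 -m creep '[[0,2,0,0,0,0,255],[0,4,0,0,0,0,255]]'
python3 -m creep '[[0,2.5,0,0,0,0,255],[0,5,0,0,0,0,255]]'
```

```text
time: 8.3
tool_pos: [0.5374, 0.0143, 0.101]
ee_rot: [-1.571, 0.001, -1.52]
wrist_force: [0.4, 2.6, 0.3]
width: 0.0135
time: 8.55
tool_pos: [0.5375, 0.0143, 0.0963]
ee_rot: [-1.571, 0.001, -1.52]
wrist_force: [-0.7, 3.6, 1.1]
width: 0.0138
```

```bash

python3 -m creep '[[-1,0,0,0,0,0,255],[-1,3,0,0,0,0,255]]'
python3 -m creep '[[0,3,0,0,0,0,255],[0,6,0,0,0,0,255]]'
```

```text
time: 8.8
tool_pos: [0.5376, 0.0145, 0.0934]
ee_rot: [-1.571, -0.001, -1.52]
wrist_force: [-0.4, 0.8, -0.4]
width: 0.0142
time: 9.05
tool_pos: [0.5375, 0.0145, 0.0872]
ee_rot: [-1.571, -0.0, -1.52]
wrist_force: [-0.1, 1.6, 0.1]
width: 0.0138
```

```bash

python3 -m creep '[[-0.5,2.5,0,0,0,0,255],[-0.5,5,0,0,0,0,255]]'
python3 -m creep '[[0,1,0,0,0,0,255],[0,2,0,0,0,0,255]]'
```

```text
time: 9.3
tool_pos: [0.5374, 0.0148, 0.082]
ee_rot: [-1.571, -0.001, -1.52]
wrist_force: [0.1, 0.1, -1.3]
width: 0.014
time: 9.55
tool_pos: [0.5375, 0.0151, 0.0805]
ee_rot: [-1.571, -0.0, -1.52]
wrist_force: [-1.5, -0.5, 1.2]
width: 0.0136
```

```bash

python3 -m creep '[[0,1,0,0,0,0,255],[0,1.5,0,0,0,0,255]]'
python3 -m creep '[[0,0.5,0,0,0,0,255],[0,1,0,0,0,0,255]]'
```

```text
time: 9.8
tool_pos: [0.5375, 0.0151, 0.0805]
ee_rot: [-1.57, -0.0, -1.52]
wrist_force: [-3.7, 0.2, 7.5]
width: 0.0139
time: 10.05
tool_pos: [0.5376, 0.0151, 0.0805]
ee_rot: [-1.57, -0.001, -1.52]
wrist_force: [-4.7, -0.6, 10.3]
width: 0.0139
```

```bash

python3 -m creep '[[0,-1.5,0,0,0,0,255],[0,-1.5,0,0,0,0,180],[0,-1.5,0,0,0,0,150],[0,-1.5,0,0,0,0,100]]'
python3 look.py s3 side 330 255 96
```

```text
time: 10.55
tool_pos: [0.5375, 0.0153, 0.0791]
ee_rot: [-1.571, 0.0, -1.52]
wrist_force: [0.4, -0.9, 0.2]
width: 0.0405
6 x, origin 282 207
```

View pics/s3.png

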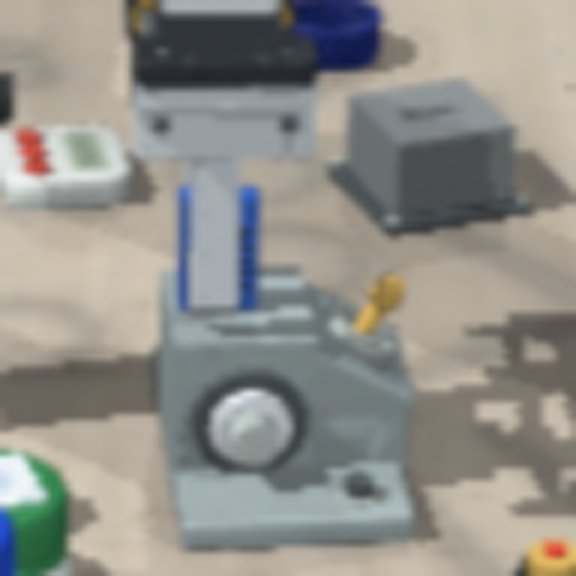

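```bash

python3 -m creep '[[0,-20,0,0,0,0,60],[0,-50,0,0,0,0,0],[0,-85,0,0,0,0,0]]'
python3 go.py .4175 .244 .165 -26
```

```text
time: 10.98
tool_pos: [0.537, 0.0153, 0.1645]
ee_rot: [-1.573, 0.0, -1.52]
wrist_force: [0.3, 1.3, -0.1]
width: 0.0746
t 10.97 pos [0.537  0.0153 0.1645] rpy [-9.010e+01  2.000e-02 -8.711e+01] w 0.0746 F [ 0.3  1.3 -0.1] q [-0.08  0.07  1.47  0.    1.6   1.44]
SHIFT [-234.5   -0.3 -107.8] ROT [  0.1 -61.1  -0.1]
```

```bash

python3 -m creep '[[-40,0,-18,0,-10,0,0],[-80,0,-36,0,-20,0,0],[-120,0,-54,0,-30,0,0],[-160,0,-72,0,-40,0,0],[-200,0,-90,0,-50,0,0]]'
python3 look.py c0 side 373 322 96
python3 go.py .4175 .244 .165 -26
```

```text
time: 11.6
tool_pos: [0.4368, 0.2116, 0.1645]
ee_rot: [-1.57, -0.0, -0.642]
wrist_force: [0.7, -0.0, -0.3]
width: 0.094
6 x, origin 325 274
t 11.65 pos [0.4342 0.2159 0.1646] rpy [-89.85   0.26 -36.28] w 0.0938 F [-1.9  2.  -0.5] q [ 0.34 -0.05  1.59  0.01  1.6   0.97]
SHIFT [-30.1  -0.3  12.8] ROT [ -0.2 -10.3  -0.2]
```

View pics/c0.png

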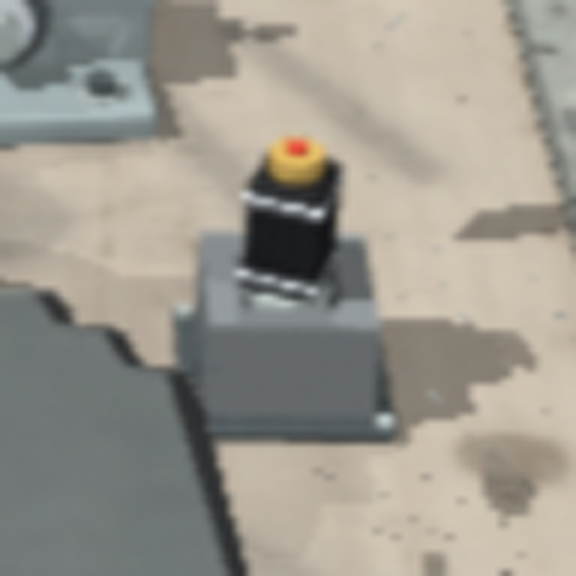

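```bash
cat >> fit.py <<'E'
print("refit")
o2=(325,274)
cc=[T(177,186,(0,0,.044+.054)),S(297,158,(0,0,.044+.054)),
T(167,146,(c,c,.09)),T(235,180,(c,-c,.09)),T(200,233,(-c,-c,.09)),T(141,200,(-c,c,.09)),
S(245,193,(c,c,.09)),S(323,211,(-c,c,.09)),S(338,168,(-c,-c,.09)),S(238,271,(c,c,.045)),S(321,292,(-c,c,.045))]
fit("coupler",cc,0,(.417,.246,-.4))
E
python3 fit.py | sed -n '/refit/,$p'
```

```text
refit
coupler [ 0.4177  0.2428 -0.3982  0.4549  0.2623 -0.2289  1.5491] yaw -22.81  sd [0.0018 0.0028 0.0375]
[[0.68, 0.26], [0.04, -0.08], [0.18, -0.41], [-1.05, -1.35], [0.01, 0.07], [-0.27, 0.82], [0.04, -0.86], [-0.17, -0.93], [1.33, -0.29], [0.13, 4.09], [-1.13, 3.61]]
```

```bash
python3 - <<'E'
from h import *
from bench import robot
s=robot.snapshot("side")
cx,cy,yw=.4177,.2428,-.4
def P(l,z):
    c,n=np.cos(yw),np.sin(yw); return [cx+c*l[0]-n*l[1],cy+n*l[0]+c*l[1],z]
c=.014
pts=[(n,P(l,z)) for n,l in (("c",(0,0)),("cc",(c,c)),("-cc",(-c,c)),("-c-c",(-c,-c))) for z in (.044,.055,.09,.098)]
a=(proj(s,[p for _,p in pts])+.5-[325,274])*6-.5
for (n,p),q in zip(pts,a): print(n,p[2],q.round(0))
st=[P((x,y),.044) for x,y in ((.038,.038),(-.038,.038))]
E
python3 -c "
import cv2
a=cv2.imread('pics/c0.png')[100:360,150:430]
cv2.imwrite('pics/c0z.png',cv2.resize(a,None,fx=2,fy=2,interpolation=2))"
```

```text
c 0.044 [290. 277.]
c 0.055 [292. 251.]
c 0.09 [297. 168.]
c 0.098 [299. 148.]
cc 0.044 [240. 288.]
cc 0.055 [242. 263.]
cc 0.09 [247. 178.]
cc 0.098 [248. 159.]
-cc 0.044 [315. 307.]
-cc 0.055 [317. 281.]
-cc 0.09 [323. 196.]
-cc 0.098 [325. 176.]
-c-c 0.044 [339. 266.]
-c-c 0.055 [341. 240.]
-c-c 0.09 [348. 157.]
-c-c 0.098 [349. 138.]
```

View pics/c0z.png

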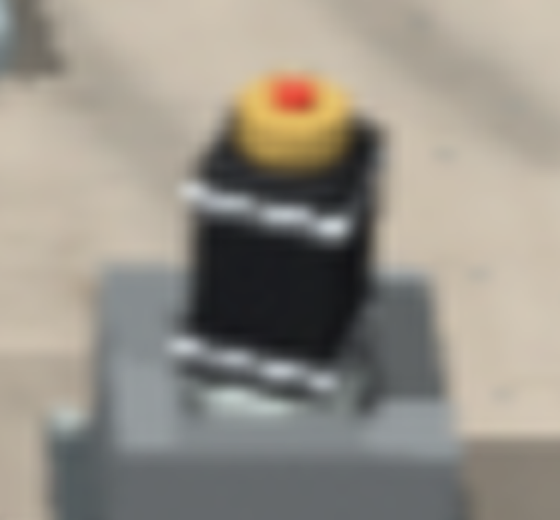

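```bash

python3 -m creep '[[-25,0,12,0,-10,0,0],[-28,0,13,0,-13,0,0],[-28,0,13,0,-13,0,0]]'
python3 go.py .4177 .244 .052 -23
```

```text
time: 12.18
tool_pos: [0.4236, 0.2369, 0.1644]
ee_rot: [-1.571, -0.0, -0.423]
wrist_force: [0.7, -0.2, 0.5]
width: 0.0942
t 12.18 pos [0.4236 0.2369 0.1644] rpy [-9.002e+01 -2.000e-02 -2.426e+01] w 0.0942 F [ 0.7 -0.2  0.5] q [ 0.39 -0.05  1.59 -0.    1.6   0.82]
SHIFT [ -8.4 112.4   4.1] ROT [ 0.  -1.3  0. ]
```

```bash

python3 -m creep '[[-8,0,4,0,-1,0,0],[-8,40,4,0,-1,0,0],[-8,80,4,0,-1,0,0],[-8,105,4,0,-1,0,0],[-8,112,4,0,-1,0,0]]'
python3 -m creep '[[0,0,0,0,0,0,60]]'
python3 go.py .4177 .244 .052 -23; python3 look.py c1 side 373 310 96
```

```text
time: 12.8
tool_pos: [0.4161, 0.2438, 0.0506]
ee_rot: [-1.574, 0.003, -0.404]
wrist_force: [0.1, -0.3, 0.2]
width: 0.094
time: 12.92
tool_pos: [0.4176, 0.2446, 0.0528]
ee_rot: [-1.571, -0.0, -0.404]
wrist_force: [-0.3, 0.7, 0.3]
width: 0.0873
t 12.93 pos [0.4176 0.2446 0.0528] rpy [-89.99  -0.   -23.14] w 0.0873 F [-0.3  0.7  0.3] q [0.41 0.02 1.75 0.   1.37 0.82]
SHIFT [ 0.3  0.8 -0.5] ROT [-0.  -0.1  0. ]
6 x, origin 325 262
```

View pics/c1.png

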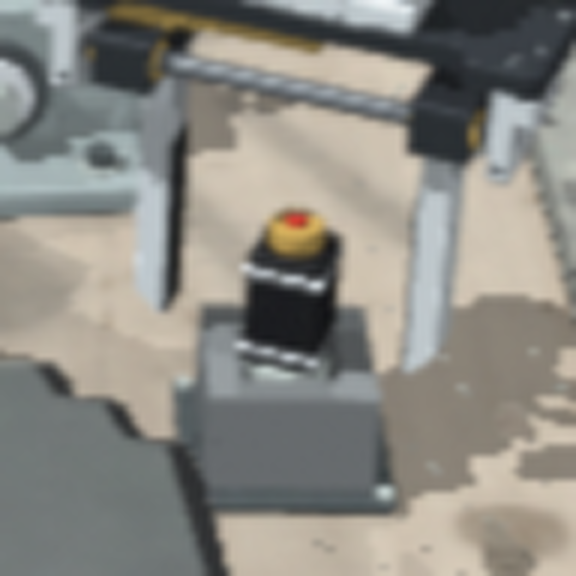

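```bash

python3 -m creep '[[0,0,0,0,0,0,255],[0,0,0,0,0,0,255],[0,0,0,0,0,0,255],[0,0,0,0,0,0,255]]'
python3 -m creep '[[0,0,0,0,0,0,255],[0,0,0,0,0,0,255],[0,0,0,0,0,0,255]]'
python3 go.py .4177 .244 .052 -23; python3 look.py c2 side 373 310 96
```

```text
time: 13.48
tool_pos: [0.4174, 0.2447, 0.0526]
ee_rot: [-1.571, -0.0, -0.403]
wrist_force: [-0.0, 0.4, 0.2]
width: 0.0433
time: 13.85
tool_pos: [0.4173, 0.2446, 0.0525]
ee_rot: [-1.571, 0.0, -0.403]
wrist_force: [0.3, 1.2, 0.1]
width: 0.0278
t 13.85 pos [0.4173 0.2446 0.0525] rpy [-9.000e+01  1.000e-02 -2.311e+01] w 0.0278 F [0.3 1.2 0.1] q [0.41 0.02 1.75 0.   1.37 0.82]
SHIFT [ 0.6  0.5 -0.4] ROT [ 0.  -0.1 -0. ]
6 x, origin 325 262
```

View pics/c2.png

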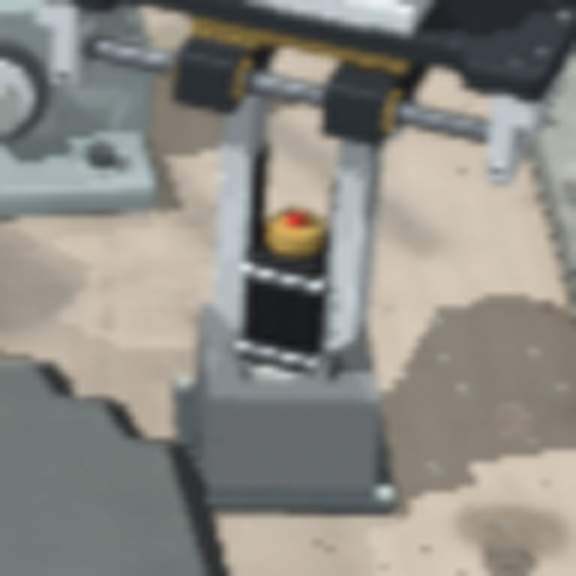

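```bash

python3 -m creep '[[0,-30,0,0,0,0,255],[0,-80,0,0,0,0,255],[0,-125,0,0,0,0,255],[0,-130,0,0,0,0,255]]'
python3 look.py c3 side 373 290 96;python3 go.py .425 .0095 .17 -87 30
```

```text
time: 14.4
tool_pos: [0.4192, 0.2454, 0.186]
ee_rot: [-1.565, -0.005, -0.403]
wrist_force: [-0.4, 0.2, -2.4]
width: 0.0279
6 x, origin 325 242
t 14.45 pos [0.4182 0.245  0.1841] rpy [-89.85  -0.14 -23.1 ] w 0.0281 F [-0.1 -0.3 -1.7] q [ 0.41 -0.06  1.56  0.    1.64  0.82]
SHIFT [  98.6   13.8 -214. ] ROT [ 26.6  62.4 -16.7]
```

View pics/c3.png

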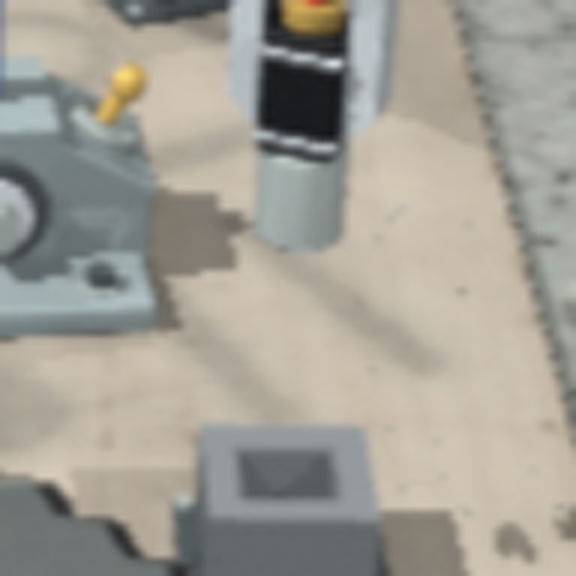

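```bash

python3 -m creep '[[14,2,-30,3.8,8.9,-2.4,255],[28,4,-60,7.6,17.8,-4.8,255],[42,6,-91,11.4,26.7,-7.2,255],[56,8,-121,15.2,35.6,-9.6,255],[70,10,-152,19,44.5,-12,255]]'
python3 go.py .425 .0095 .17 -87 30
```

```text
time: 15.08
tool_pos: [0.4203, 0.0762, 0.1686]
ee_rot: [-1.197, -0.061, -1.207]
wrist_force: [0.3, -0.1, -2.3]
width: 0.0276
t 15.07 pos [0.4203 0.0762 0.1686] rpy [-68.57  -3.47 -69.13] w 0.0276 F [ 0.3 -0.1 -2.3] q [-0.03 -0.5   1.97  0.09  1.3   1.16]
SHIFT [ 64.   -4.8 -18.9] ROT [ 8.  17.6 -4.7]
```

```bash

python3 -m creep '[[32,-2,-9,4,9,-2.4,255],[64,-5,-19,8,17.6,-4.7,255],[64,-5,-19,8,17.6,-4.7,255],[64,-5,-19,8,17.6,-4.7,255]]'
python3 go.py .4305 .0096 .14 -87 30
python3 look.py n1 side 345 255 96;python3 look.py n1t top 306 243 96
```

```text
time: 15.58
tool_pos: [0.4261, 0.011, 0.172]
ee_rot: [-1.046, -0.001, -1.513]
wrist_force: [-0.4, 0.9, -2.2]
width: 0.0279
t 15.57 pos [0.4261 0.011  0.172 ] rpy [-5.995e+01 -5.000e-02 -8.668e+01] w 0.0279 F [-0.4  0.9 -2.2] q [-0.22 -0.63  2.08  0.15  1.19  1.27]
SHIFT [  1.6  29.8 -12.3] ROT [-0.1  0.3 -0.1]
6 x, origin 297 207
6 x, origin 258 195
```

View pics/n1.png

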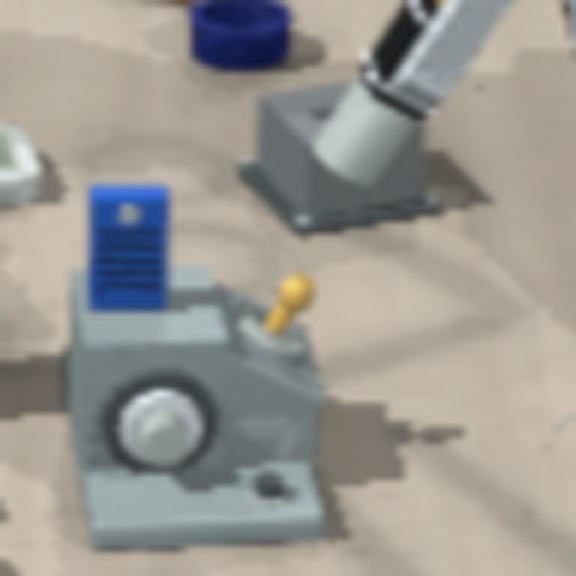

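View pics/n1t.png

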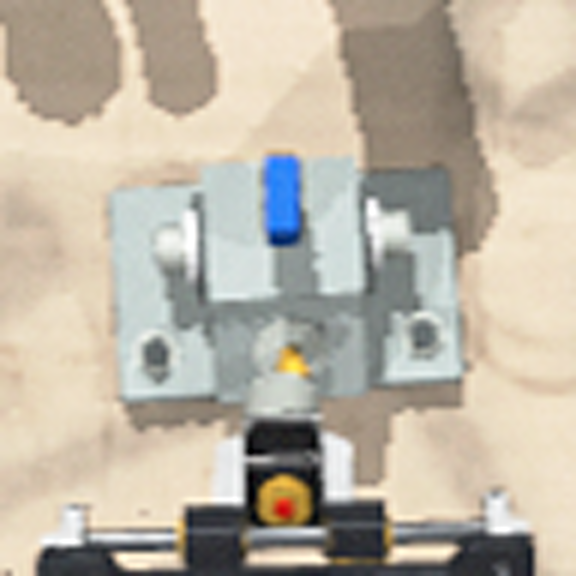

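```bash
cat > pred.py <<'E'
from h import *
from bench import robot
import sys
n=np.array([float(v) for v in sys.argv[1:4]])  # nipple seat
yw=np.radians(3.1); a=np.array([-.5*np.cos(yw),-.5*np.sin(yw),.866])
o=robot.get_obs(); R=Rn.from_euler('xyz',o["ee_rot"]); p=o["tool_pos"]
for c,og in (("side",(297,207)),("top",(258,195))):
    s=robot.snapshot(c)
    f=lambda P:((proj(s,P)+.5-og)*6-.5).round(0).tolist()
    print(c,"mouth,noseTop,brass end",f([p+R.apply([0,.0435-d,0]) for d in (0,.035,.089)]),"nip seat,head",f([n,n+a*.020]))
    e=R.apply([[0.001,0,0],[0,.001,0],[0,0,.001]]); q=p+R.apply([0,.0435,0])
    print("   d/mm toolx,y,z",(6*(proj(s,q+e)-proj(s,[q]))).round(1).tolist())
E
python3 pred.py .4772 .0121 .059
```

```text
side mouth,noseTop,brass end [[346.0, 167.0], [393.0, 98.0], [467.0, -11.0]] nip seat,head [[269.0, 333.0], [294.0, 296.0]]
   d/mm toolx,y,z [[-0.3, -1.1], [-1.3, 2.0], [-2.1, -1.1]]
top mouth,noseTop,brass end [[278.0, 405.0], [279.0, 445.0], [281.0, 511.0]] nip seat,head [[281.0, 349.0], [282.0, 370.0]]
   d/mm toolx,y,z [[2.5, -0.1], [-0.0, -1.1], [-0.1, -2.2]]
```

```bash
python3 - <<'E'
from bench import robot
import cv2,numpy as np
s=robot.snapshot("top"); im=s["color"]; cv2.imwrite("pics/n1full.png",im)
a=im[218:266,274:338]; cv2.imwrite("pics/n1z.png",cv2.resize(a,None,fx=12,fy=12,interpolation=cv2.INTER_CUBIC))
b=cv2.imread("pics/top0.png")[218:266,274:338]; cv2.imwrite("pics/n0z.png",cv2.resize(b,None,fx=12,fy=12,interpolation=cv2.INTER_CUBIC))
E
```

```text
(no output)
```

View pics/n1z.png

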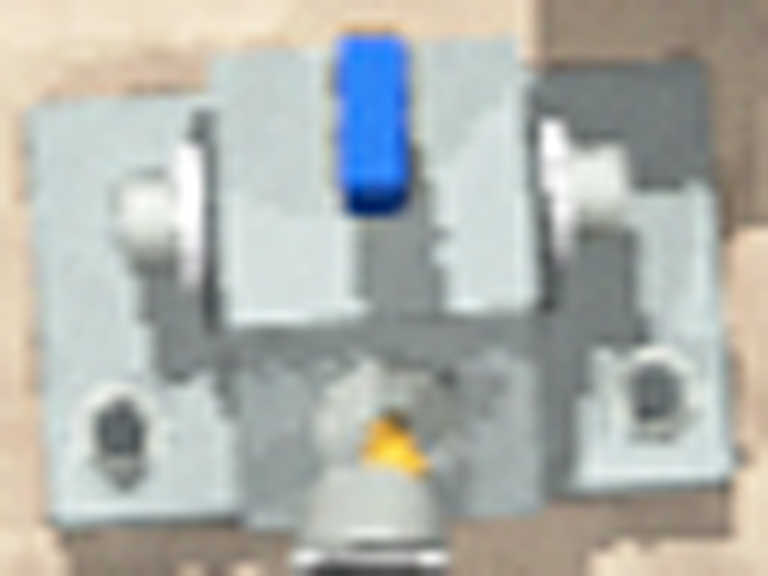

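View pics/n0z.png

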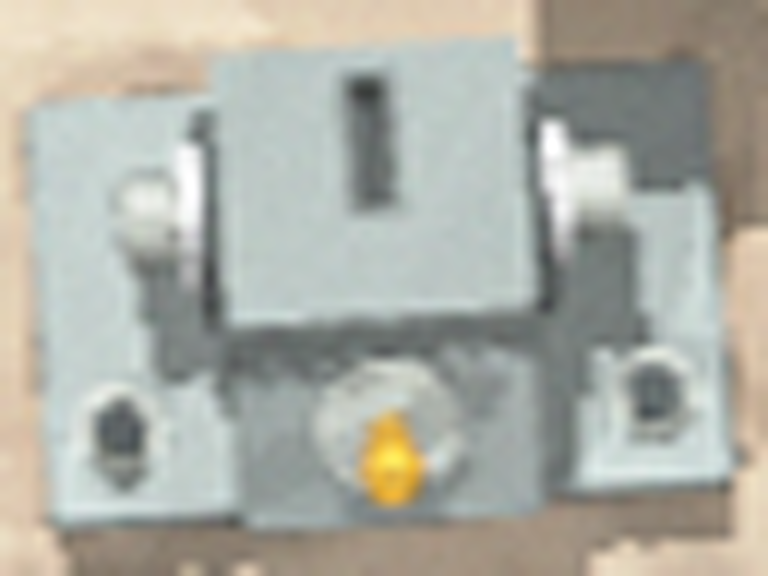

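```bash
cat > fit2.py <<'E'
from fit import *
print("----")
Z=lambda u,v,l:(top,np.array([(u+.5)/12-.5+274,(v+.5)/12-.5+218]),l)
o2=(298,240);S=lambda u,v,l:(side,fp(o2,(u,v)),l)
b=[Z(212,56,(.051,.033,h)),Z(520,38,(.051,-.033,h)),Z(538,310,(-.007,-.033,h)),Z(222,328,(-.007,.033,h)),
Z(30,105,(.047,.075,.014)),Z(120,430,lambda e:(e[3],e[4],.014)),Z(655,390,lambda e:(e[3],-e[4],.014)),
Z(140,210,lambda e:(e[5],.054,.036)),Z(605,180,lambda e:(e[5],-.054,.036)),
Z(371,142,lambda e:(e[0],0,h)),Z(388,427,lambda e:(e[1],0,e[2])),Z(391,465,lambda e:(e[1]-.5*.020,0,e[2]+.866*.020)),
S(68,147,(.051,.033,h)),S(219,148,(-.007,.033,h)),S(66,70,(.051,-.033,h)),S(206,72,(-.007,-.033,h)),
S(78,320,(.047,.075,.014)),S(315,322,(-.047,.075,.014)),S(121,109,lambda e:(e[0],0,h)),
S(291,92,lambda e:(e[1]-.5*.020,0,e[2]+.866*.020)),S(262,133,lambda e:(e[1],0,e[2]))]
q=fit("bearing",b,6,(.5,.01,0))
c,s_=np.cos(q[2]),np.sin(q[2])
print("slot",q[0]+c*q[3],q[1]+s_*q[3],"seat",q[0]+c*q[4],q[1]+s_*q[4],q[5])
E
python3 fit2.py | sed -n '/----/,$p'
```

```text
----
bearing [ 0.5061  0.0115  0.0708  0.0297 -0.0292  0.06   -0.0221  0.0581  0.0227
  0.1496  0.3115 -0.122   0.1981] yaw 4.06  sd [0.0019 0.0023 0.0089 0.0011 0.0009 0.0014 0.0024 0.0011 0.0015]
[[0.14, -0.61], [0.63, -0.14], [0.1, 0.08], [0.17, -0.38], [-0.22, 0.29], [-0.32, -0.71], [-0.27, 0.84], [-1.3, -0.43], [1.86, 0.42], [0.31, 0.1], [-0.18, 0.03], [-0.26, 0.32], [0.87, 0.19], [-0.29, -0.51], [-0.41, 0.44], [-0.66, -0.37], [1.75, 1.07], [1.35, -0.27], [-0.11, -0.08], [-0.49, 0.24], [0.07, -0.3]]
slot 0.5356984928072049 0.013582220853269534 seat 0.47696237214876164 0.009415738092350107 0.06001322163953672
```

```bash
python3 - <<'E'
import numpy as np
n=np.array([.4772,.0100,.0595]);y=np.radians(4.3);a=np.array([-.5*np.cos(y),-.5*np.sin(y),.866])
for d in (.0795,.0435): print((n+a*d).round(4))
E
python3 go.py .4376 .0070 .1283 -85.7 30
```

```text
[0.4376 0.007  0.1283]
[0.4555 0.0084 0.0972]
t 15.93 pos [0.4272 0.0112 0.1742] rpy [-59.75  -0.11 -86.64] w 0.0282 F [ 0.5  0.6 -2.3] q [-0.22 -0.63  2.08  0.15  1.19  1.27]
SHIFT [  4.7  44.7 -14.3] ROT [-0.2 -0.8  0.6]
```

```bash

python3 -m creep '[[4.7,12,-14,-0.2,-0.8,0.6,255],[4.7,24,-14,-0.2,-0.8,0.6,255],[4.7,36,-14,-0.2,-0.8,0.6,255],[4.7,42,-14,-0.2,-0.8,0.6,255],[4.7,42,-14,-0.2,-0.8,0.6,255]]'
python3 -m creep '[[0,0,0,0,0,0,255]]'
python3 go.py .4376 .0070 .1283 -85.7 30
python3 - <<'E'
from bench import robot
import cv2
for c,(u,v) in (("side",(332,238)),("top",(274,228))):
    im=robot.snapshot(c)["color"][v:v+48,u:u+64]; cv2.imwrite(f"pics/n2{c}.png",cv2.resize(im,None,fx=12,fy=12,interpolation=cv2.INTER_CUBIC))
E
```

```text
time: 16.55
tool_pos: [0.4364, 0.0067, 0.1302]
ee_rot: [-1.047, 0.001, -1.496]
wrist_force: [0.2, 0.4, -2.5]
width: 0.0279
time: 16.68
tool_pos: [0.4367, 0.0064, 0.1313]
ee_rot: [-1.045, -0.0, -1.496]
wrist_force: [-0.9, -0.1, -1.5]
width: 0.028
t 16.68 pos [0.4367 0.0064 0.1313] rpy [-5.989e+01 -1.000e-02 -8.572e+01] w 0.028 F [-0.9 -0.1 -1.5] q [-0.24 -0.58  2.14  0.18  1.09  1.21]
SHIFT [-0.5  3.1 -0.7] ROT [-0.1 -0.   0. ]
```

View pics/n2side.png

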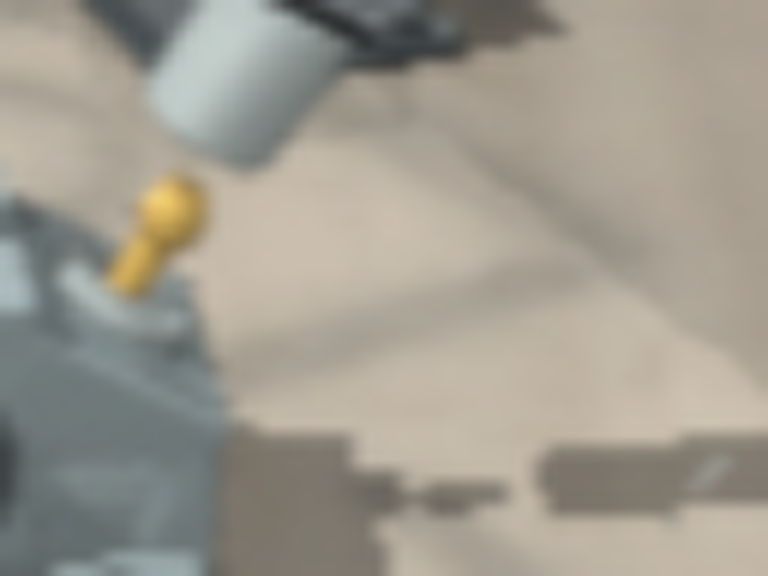

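View pics/n2top.png

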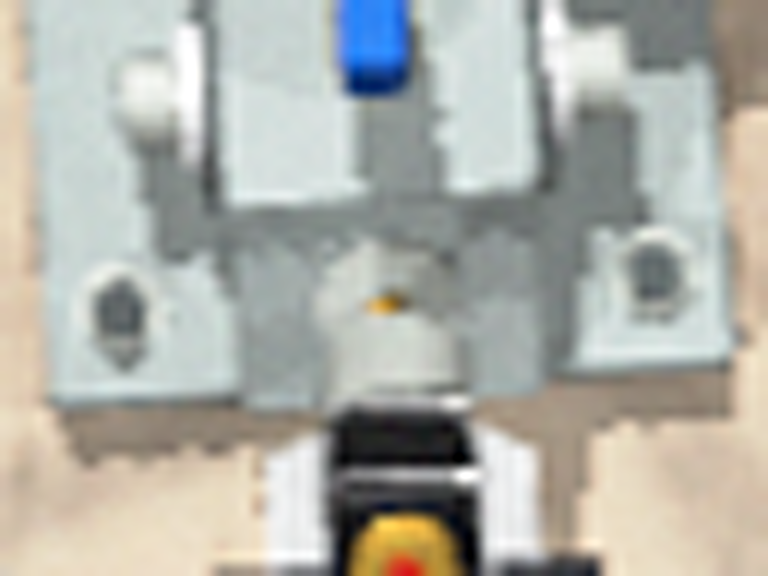

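```bash
cat > pred2.py <<'E'
from h import *
from bench import robot
import sys
# overlay of coupler model & nipple at 12x ; args: origin u v, cam, out
cam,u,v,out=sys.argv[1],int(sys.argv[2]),int(sys.argv[3]),sys.argv[4]
dx,dy,dz=[float(t)/1000 for t in sys.argv[5:8]]
o=robot.get_obs(); R=Rn.from_euler('xyz',o["ee_rot"]); p=o["tool_pos"]
s=robot.snapshot(cam); im=cv2.resize(s["color"][v:v+48,u:u+64],None,fx=12,fy=12,interpolation=cv2.INTER_CUBIC)
f=lambda P:((proj(s,P)+.5-[u,v])*12-.5)
t=np.linspace(0,2*np.pi,60)
for r,d,col in ((.0155,0,(0,0,255)),(.0085,0,(0,0,255)),(.0155,.035,(0,255,0)),(.007,.089,(255,0,255))):
    P=p+R.apply(np.c_[r*np.cos(t)+dx,np.full(60,.0435-d)+dy,r*np.sin(t)+dz]); cv2.polylines(im,[f(P).astype(int)],True,col,1)
ax=p+R.apply([[dx,.0435-.089+dy,dz],[dx,.0435+.034+dy,dz]]); q=f(ax).astype(int); cv2.line(im,tuple(map(int,q[0])),tuple(map(int,q[1])),(0,255,255),1)
cv2.imwrite(out,im); print(p.round(4), q.tolist())
E
python3 pred2.py side 332 238 pics/p1s.png 0 0 0; python3 pred2.py top 274 228 pics/p1t.png 0 0 0
```

```text
[0.4366 0.0063 0.1315] [[451, -212], [127, 265]]
[0.4366 0.0063 0.1314] [[399, 583], [385, 309]]
```

View pics/p1s.png

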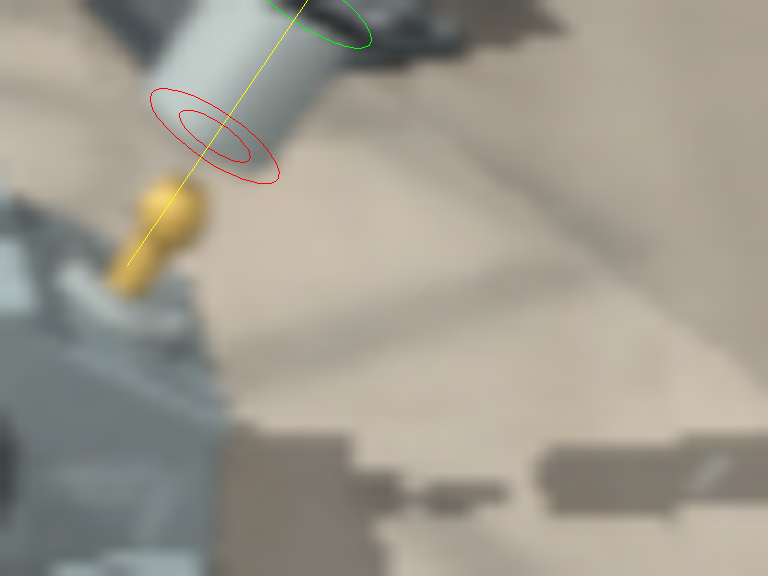

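View pics/p1t.png

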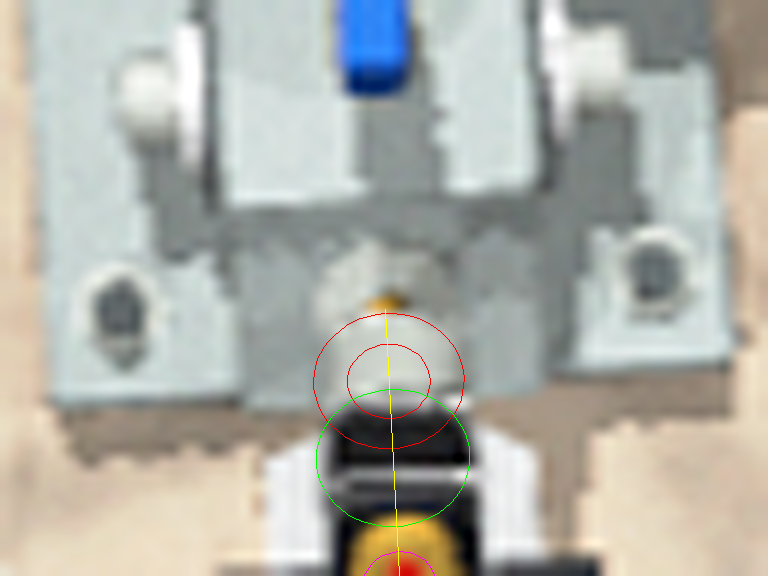

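```bash

python3 -m creep '[[-0.4,0,-1.6,0,0,0,255],[-0.4,4,-1.6,0,0,0,255],[-0.4,4,-1.6,0,0,0,255]]'
python3 go.py .4376 .0070 .1283 -85.7 30
python3 pred2.py side 332 238 pics/p2s.png 0 0 0; python3 pred2.py top 274 228 pics/p2t.png 0 0 0
```

```text
time: 17.25
tool_pos: [0.4367, 0.0069, 0.126]
ee_rot: [-1.047, 0.0, -1.496]
wrist_force: [-0.2, -0.2, -2.5]
width: 0.0279
t 17.25 pos [0.4367 0.0069 0.126 ] rpy [-5.998e+01  2.000e-02 -8.574e+01] w 0.0279 F [-0.2 -0.2 -2.5] q [-0.24 -0.58  2.14  0.18  1.08  1.21]
SHIFT [-0.1 -1.5  2. ] ROT [-0. -0.  0.]
[0.4367 0.0069 0.126 ] [[449, -186], [126, 290]]
[0.4368 0.0068 0.1262] [[397, 583], [382, 311]]
```

View pics/p2s.png

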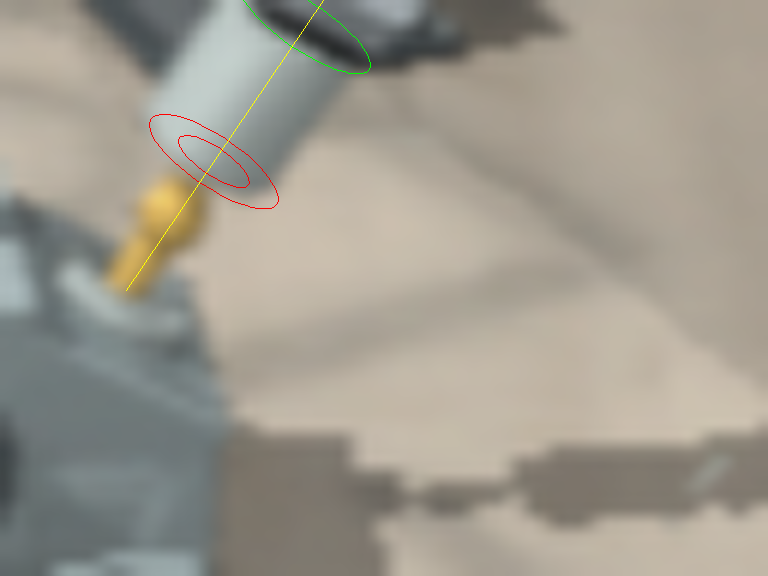

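View pics/p2t.png

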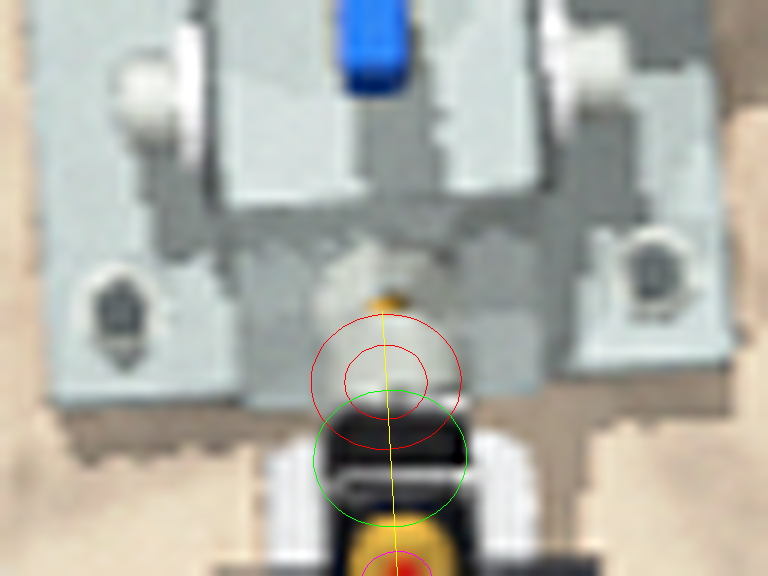

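```bash

python3 -m creep '[[0,0,-0.6,0,0,0,255],[0,3,-0.6,0,0,0,255]]'
python3 -m creep '[[0,2.5,0,0,0,0,255],[0,5,0,0,0,0,255]]'
python3 go.py .4376 .0070 .1283 -85.7 30
python3 pred2.py side 332 238 pics/p3s.png 0 0 0
```

```text
time: 17.6
tool_pos: [0.4381, 0.0068, 0.1239]
ee_rot: [-1.045, -0.0, -1.497]
wrist_force: [-0.2, 0.3, -1.7]
width: 0.0276
time: 17.85
tool_pos: [0.4404, 0.0071, 0.1191]
ee_rot: [-1.046, 0.0, -1.496]
wrist_force: [-0.2, -0.2, -1.8]
width: 0.0277
t 17.85 pos [0.4404 0.0071 0.1191] rpy [-59.94   0.   -85.74] w 0.0277 F [-0.2 -0.2 -1.8] q [-0.24 -0.56  2.15  0.18  1.05  1.21]
SHIFT [-0.1 -9.4  2.2] ROT [-0.1 -0.   0. ]
[0.4404 0.0071 0.1191] [[429, -154], [107, 319]]
```

View pics/p3s.png

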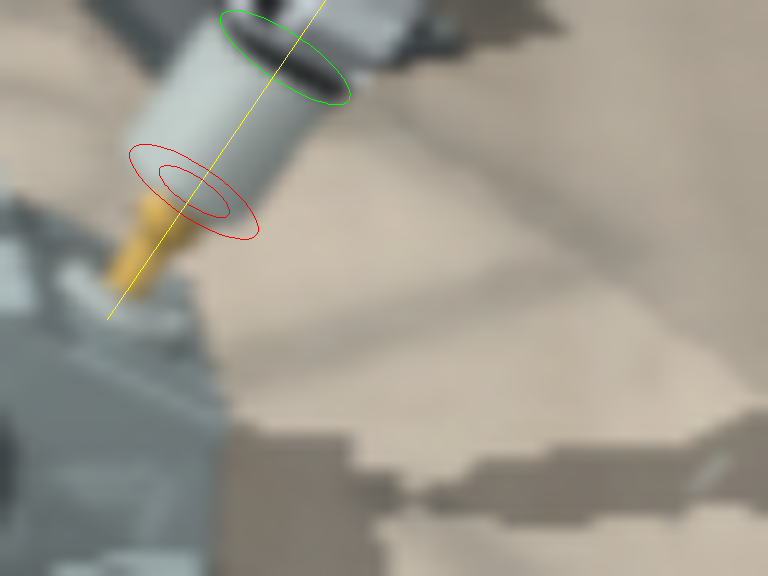

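```bash

python3 -m creep '[[0,1.5,0,0,0,0,255],[0,3,0,0,0,0,255]]'
python3 -m creep '[[0,1.5,0,0,0,0,255],[0,3,0,0,0,0,255]]'
```

```text
time: 18.15
tool_pos: [0.442, 0.0071, 0.1167]
ee_rot: [-1.046, -0.0, -1.496]
wrist_force: [0.5, 0.6, -1.6]
width: 0.028
time: 18.4
tool_pos: [0.4432, 0.0072, 0.114]
ee_rot: [-1.046, -0.0, -1.496]
wrist_force: [-2.3, -0.0, -0.8]
width: 0.0277
```

```bash

python3 -m creep '[[0,0,-0.5,0,0,0,255],[0,2,-0.5,0,0,0,255]]'
python3 -m creep '[[0,1.5,0,0,0,0,255],[0,3,0,0,0,0,255]]'; python3 go.py .4376 .0070 .1283 -85.7 30
```

```text
time: 18.65
tool_pos: [0.4439, 0.0073, 0.1121]
ee_rot: [-1.046, -0.0, -1.496]
wrist_force: [-2.1, -0.3, -1.9]
width: 0.0277
time: 18.9
tool_pos: [0.4454, 0.0075, 0.1093]
ee_rot: [-1.046, 0.0, -1.496]
wrist_force: [-0.4, -1.0, -2.6]
width: 0.0277
t 18.9 pos [0.4454 0.0075 0.1093] rpy [-59.95   0.   -85.73] w 0.0277 F [-0.4 -1.  -2.6] q [-0.23 -0.54  2.16  0.18  1.02  1.21]
SHIFT [ -0.1 -20.3   2.7] ROT [-0.1 -0.   0. ]
```

```bash

python3 -m creep '[[0,1.5,0,0,0,0,255],[0,3,0,0,0,0,255]]'
python3 -m creep '[[0,1,0,0,0,0,255],[0,2,0,0,0,0,255]]'; python3 go.py .4376 .0070 .1283 -85.7 30
```

```text
time: 19.15
tool_pos: [0.447, 0.0075, 0.1069]
ee_rot: [-1.046, 0.0, -1.496]
wrist_force: [-0.1, 0.0, -2.2]
width: 0.0278
time: 19.4
tool_pos: [0.448, 0.0076, 0.1052]
ee_rot: [-1.046, 0.0, -1.496]
wrist_force: [-1.5, -0.1, -1.7]
width: 0.0276
t 19.4 pos [0.448  0.0076 0.1052] rpy [-59.93   0.   -85.74] w 0.0276 F [-1.5 -0.1 -1.7] q [-0.23 -0.53  2.16  0.18  1.01  1.21]
SHIFT [ -0.1 -25.2   2.6] ROT [-0.1 -0.   0. ]
```

```bash

python3 -m creep '[[0,1,0,0,0,0,255],[0,2,0,0,0,0,255]]'
python3 -m creep '[[0,1,0,0,0,0,255],[0,2,0,0,0,0,255]]'; python3 go.py .4376 .0070 .1283 -85.7 30
```

```text
time: 19.65
tool_pos: [0.4486, 0.0076, 0.1045]
ee_rot: [-1.047, -0.001, -1.496]
wrist_force: [-9.6, -0.8, 5.9]
width: 0.028
time: 19.9
tool_pos: [0.4496, 0.0077, 0.1027]
ee_rot: [-1.047, -0.0, -1.496]
wrist_force: [-9.7, -0.4, 4.5]
width: 0.0279
t 19.9 pos [0.4496 0.0077 0.1027] rpy [-5.996e+01 -3.000e-02 -8.570e+01] w 0.0279 F [-9.7 -0.4  4.5] q [-0.23 -0.52  2.16  0.18  1.    1.21]
SHIFT [ -0.2 -28.2   2.4] ROT [-0.  0.  0.]
```

```bash

python3 -m creep '[[0,1,-0.5,0,0,0,255],[0,2,-0.5,0,0,0,255]]'
python3 -m creep '[[0,1,0,0,0,0,255],[0,2,0,0,0,0,255]]'; python3 go.py .4376 .0070 .1283 -85.7 30
```

```text
time: 20.15
tool_pos: [0.4506, 0.0078, 0.1009]
ee_rot: [-1.045, -0.0, -1.496]
wrist_force: [-6.9, -0.3, 4.5]
width: 0.0279
time: 20.4
tool_pos: [0.4516, 0.0079, 0.099]
ee_rot: [-1.045, -0.0, -1.496]
wrist_force: [-6.9, -0.5, 3.0]
width: 0.0275
t 20.4 pos [0.4516 0.0079 0.099 ] rpy [-5.990e+01 -2.000e-02 -8.572e+01] w 0.0275 F [-6.9 -0.5  3. ] q [-0.22 -0.51  2.16  0.18  0.99  1.21]
SHIFT [ -0.2 -32.4   2.5] ROT [-0.1 -0.   0. ]
```

```bash

python3 -m creep '[[0,1,-0.4,0,0,0,255],[0,2,-0.4,0,0,0,255]]'
python3 -m creep '[[0,1,0,0,0,0,255],[0,2,0,0,0,0,255]]'; python3 go.py .4376 .0070 .1283 -85.7 30
```

```text
time: 20.65
tool_pos: [0.4526, 0.0079, 0.0972]
ee_rot: [-1.045, -0.0, -1.496]
wrist_force: [-4.7, 0.1, 1.8]
width: 0.028
time: 20.9
tool_pos: [0.4533, 0.0079, 0.0964]
ee_rot: [-1.045, -0.001, -1.496]
wrist_force: [-19.5, 0.2, 18.2]
width: 0.0278
t 20.9 pos [0.4533 0.0079 0.0964] rpy [-5.989e+01 -4.000e-02 -8.569e+01] w 0.0278 F [-19.5   0.2  18.2] q [-0.22 -0.5   2.17  0.18  0.98  1.21]
SHIFT [ -0.2 -35.5   2.3] ROT [-0.1  0.   0. ]
```

```bash

python3 -m creep '[[0,0,-0.4,0,0,0,255],[0,0,-0.4,0,0,0,255]]'
python3 pred2.py side 328 230 pics/p4s.png 0 0 0; python3 pred2.py top 274 228 pics/p4t.png 0 0 0
python3 go.py .4376 .0070 .1283 -85.7 30
```

```text
time: 21.15
tool_pos: [0.4533, 0.0079, 0.0964]
ee_rot: [-1.044, -0.001, -1.496]
wrist_force: [-13.1, -0.7, 12.4]
width: 0.0281
[0.4533 0.0079 0.0964] [[408, 44], [89, 512]]
[0.4532 0.0079 0.0964] [[393, 506], [379, 244]]
t 21.25 pos [0.4533 0.0079 0.0964] rpy [-5.983e+01 -4.000e-02 -8.570e+01] w 0.0277 F [-13.1   0.2  12.3] q [-0.22 -0.5   2.17  0.18  0.98  1.21]
SHIFT [ -0.2 -35.4   2.4] ROT [-0.2  0.   0. ]
```

View pics/p4s.png

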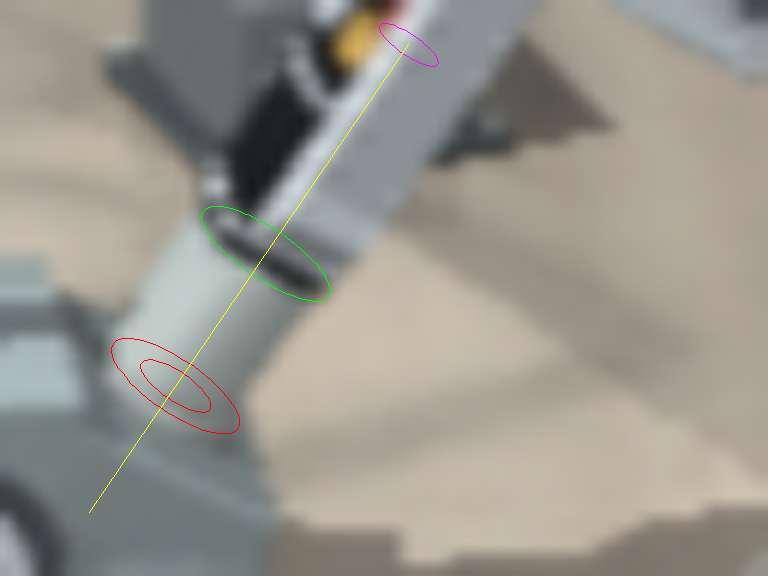

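View pics/p4t.png

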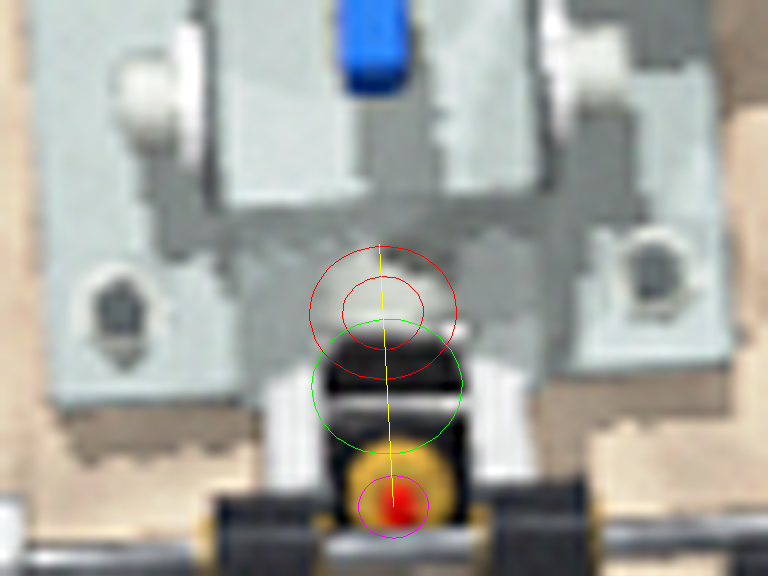

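```bash
python3 - <<'E'
from h import *
from bench import robot
o=robot.get_obs();R=Rn.from_euler('xyz',o["ee_rot"])
F=np.array(o["wrist_force"])+[0,0,2.1]
print("F tool",R.inv().apply(F).round(2),"T tool",R.inv().apply(o["wrist_torque"]).round(3),o["joint_torque"])
im=robot.snapshot("side")["color"]
cv2.imwrite("pics/p5.png",cv2.resize(im[205:277,320:416],None,fx=8,fy=8,interpolation=cv2.INTER_CUBIC))
for n in ("piston","nipple","coupler","gauge","slot"):
    for c in ("side","top"):
        print(n,c,[(np.round(d["point"],4).tolist(),round(d["p"],2)) for d in robot.landmark_of(n,c)[:2]])
p=o["tool_pos"]+R.apply([0,.0435,0]); print("mouth",p.round(4),"gauge est slot .5370 .0153")
E
```

```text
F tool [ -1.19 -19.02  -4.03] T tool [-1.565 -0.009  0.365] [-1.49848941e-01 -6.01716220e+00 -2.91794980e+01  8.73579439e-01
 -4.03806612e+00  2.66515376e-02]Traceback (most recent call last):
  File "<stdin>", line 10, in <module>
ValueError: it knows: bearing, bench_timer, cap, coupler, coupler_stand, gauge, gauge_stand, jar, marker, nipple, slot
```

View pics/p5.png

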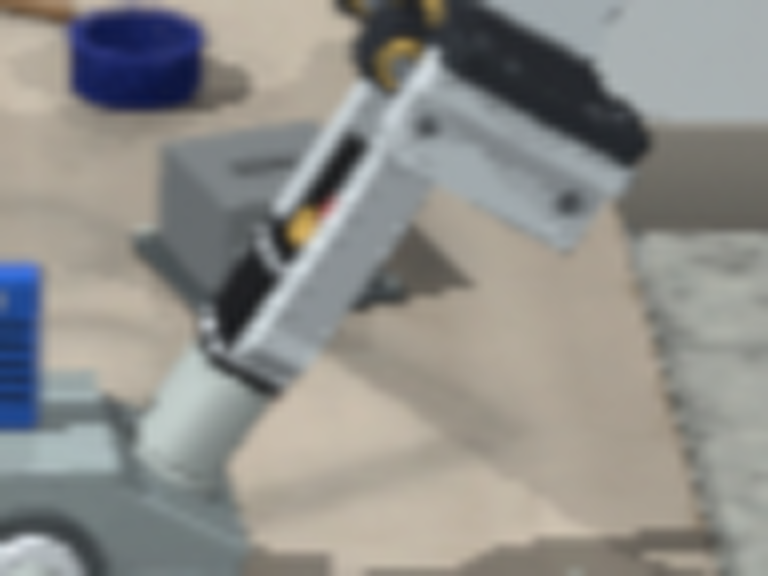

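```bash
python3 - <<'E'
from bench import robot
import cv2
im=robot.snapshot("side")["color"]; cv2.imwrite("pics/f.png",im[150:350,220:480].repeat(3,0).repeat(3,1))
o=robot.get_obs(); print(o["time"],o["tool_pos"],o["wrist_force"],o["width"])
E
```

```text
21.35 [0.45325017 0.0079278  0.09643458] [-13.26229228   0.80331188  12.45991389] 0.027843346923675412
```

View pics/f.png

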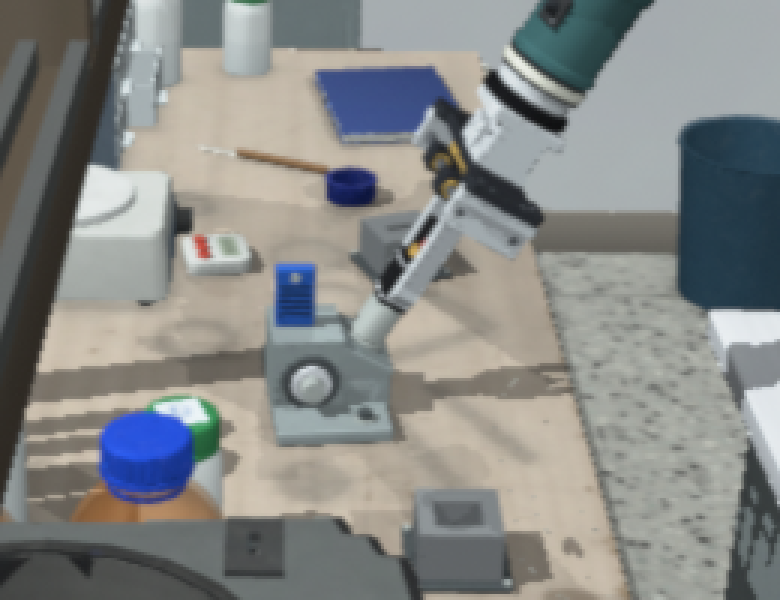

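The final picture shows the gauge standing down in the slot at about (295,295). The coupler sits on the nipple at about (375,320), with the timer, cap and jar where they were. The force is steady, so I'm handing the job in.

```bash
python3 -c "
from bench import robot
print(robot.close_job()); o=robot.get_obs(); print(o['time'],o['tool_pos'],o['wrist_force'])"
```

```text
the job is handed in; nothing more can be done
None
the job is handed in; nothing more can be done
```

I stood the gap gauge in the slot and released it. Then I pressed the grease coupler onto the leaning nipple and handed the job in at about 21.4 s, still holding it pressed.

- **Gauge:** It stopped at exactly the height expected with the shoulder down (tool at 80.5 mm), with about 10 N of push. It is still standing upright in the last pictures.
- **Coupler:**
  - **Snap:** The push peaked at about 11 N, then fell over the next few millimetres as the piston snapped in. It then met a hard stop about 10 mm after first contact. The red pin shows raised and the rim meets the seat.
  - **Hold:** I eased off to a steady hold of about 19 N along the nipple's axis.
- **Bystanders:** The last side picture shows the timer, cap and jar where they were. The marker is outside that picture. I did not check it after the start, but the arm never went low near it.
- **Disagreements:**
  - **Camera offset:** The cameras placed things about 1.5–2 mm off from the robot in y.
  - **Bearing yaw:** My two fits of the bearing's yaw differed (3.1° and 4.1°). I worked with 4.3° and used the forces to correct the position.
  - **Sideways force:** About 4 N of sideways force remains at the coupler. The wrist moment suggests the load is within about 5 mm of the centre of the rim.

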